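Clamp a jam jar in a crank jar vise

TASK

Stand the yellow-lidded jam jar upright on the base of the jar vise, between its two jaws, and let go of it. Then turn the crank clockwise (seen from above) by its knob, steadily and through the heavy point in each turn without letting it race, until the jaws clamp the jar firmly - clearly firmer than the heavy point - but do not force it further, or the glass cracks. Let go of the crank and leave the other kitchen things where they are.

Things in the scene. Friction and masses are not known exactly. Their poses are not given: they have to be found in the camera images.
- vise: The jar vise: white machine fixed to the worktop (place and yaw vary). Origin on the worktop. Its own y axis runs from the fixed jaw (-y end) to the crank (+y end), z up. Base plate top at z = 12 mm, y -170 to +175, x -65 to +65 mm; open above and at both x sides between the jaws. The crank's spindle leans 0.30 rad (17 degrees) from vertical towards the vise's -x.
- nest (a point): Where the jar should stand: point on top of the vise's base plate (12 mm above the worktop) between the jaws, at x = 0, y = -97 mm of the vise; its axes are the vise's. A jar centred here has 6 mm to the fixed jaw and 8 mm or more to the moving jaw. 20 mm off in x is still fine.
- fixed_face (a point): Middle of the rubber face of the fixed white jaw (100 mm wide, 84 mm high), 44 mm above the worktop, at y = -135 mm of the vise, looking to its +y.
- jaw_face (a point): Middle of the rubber face of the moving red jaw (100 mm wide, 80 mm high, 24 mm thick), 44 mm above the worktop, looking to the vise's -y. One clockwise crank turn moves it 14 mm towards the fixed jaw; it cannot be pushed by hand. At first the gap is 14 to 22 mm wider than the jar: 1 to 1.6 turns, until the pads come up hard on the jar; exactly where must be felt.
- hub: Crank disc, 112 mm in diameter, with an off-centre steel weight. Origin on the spindle axis, at x = 0, y = 120, z = 92 mm of the vise; own z axis = spindle axis, out of the machine (leaning to the vise's -x); own x axis points from the axis towards the knob. Any start angle. Turning clockwise, seen looking down on it, closes the jaws. It stays where it is left. Never over 3 rad/s.
- knob_mid (a point): Middle (half-way up) of the crank's orange knob: round, 26 mm in diameter, 48 mm long, parallel to the spindle; 75 mm from the spindle axis and 63 mm out from the hub's origin along it; the arm ends 26 mm below this point. It spins freely on its pin, so the hand need not turn. Load along the turn, at the knob: 5 N on average, heavy once a turn (to 10 N), light opposite (0 to 3 N).
- crank_end (a point): Point on the outer end of the aluminium crank arm, under the knob, 75 mm from the axis and 37 mm out from the hub's origin along it. The arm is sprung on the hub: under load it runs ahead of the disc 1 mm per 1.07 N at the knob, so once the pads are hard on the jar the load climbs 40 to 80 N per rad of turn. Firm: 16 to 22 N at the knob (14 N is the least); over 27 N the glass cracks.
- jar_mid (a point): Middle (half-way up) of the jam jar: amber glass with paper band and yellow lid, 64 mm in diameter, 85 mm high (glass 70 mm, lid 60 mm in diameter above it), about 0.4 kg, standing on the worktop to the robot's right. Its middle is 42.5 mm above its underside.
- mug: Bystander: blue mug, 80 mm wide, 90 mm high; origin under its middle.
- spice: Bystander: small spice jar, green cap, 44 mm wide, 90 mm high; origin under its middle.
- pasta_jar: Bystander: large jar, red cap, 90 mm wide, 150 mm high; origin under its middle.
- pepper_mill: Bystander: dark wooden pepper mill, 56 mm wide, 155 mm high; origin under its middle.
- oil: Bystander: green oil bottle, 66 mm wide, 200 mm high; origin under its middle.
- bowl: Bystander: white bowl, 140 mm wide, 55 mm high; origin under its middle.
- spatula: Bystander: spatula lying on a chopping board at the left.
Mind the look-alikes: they are no part of the job. Of the things that look like the part that bears jar_mid, take the one that is farthest to the robot's left at the start.

How it is judged:
By the outcome, as a careful person would: the job done as asked, in the order asked, and still so for the second after the job is handed in, with the robot touching nothing.
It also fails if it takes over 72 s, if anything falls off the work surface, if the arm or the gripper's body presses on something with over 40 N, if the wrist force passes 120 N, or if a joint passes its speed limit or range.

ROBOT

A 6-joint arm with a two-finger parallel gripper is mounted at the origin on the work surface. World frame = base frame: x ahead of the robot, y to its left, z up, the work surface at z = 0. Lengths are in m, angles in rad, forces in N, time in s.
With the tool pointing down it reaches from about 0.35 to 0.975 m from the base axis. Payload 4.9 kg.
Tool frame: the origin (TCP) lies at the very end of the fingers, on their centre line; the grasp point (between the pads) lies 19 mm behind it; y points along the fingers, z is the direction in which the jaws open and shut, and the axes are right-handed (so a half turn about y gives the same grasp; the last joint's range is limited). The gripper opens to 85 mm and grips with 20 to 120 N. Pads are 22 mm wide; open, the fingers measure 114 mm over their backs; the gripper's body (76 mm by 85 mm) begins 54 mm behind the grasp point. The pads swing forward as they close: fully open they stand 13 mm farther back than shut.
Start: joints at [-1.456, 0.053, 1.613, -0, 1.476, -0.119], TCP at [0.145, -0.608, 0.231] pointing down, gripper open.
Joint ranges: [-3.01, 3.01], [-1.01, 2.22], [0.06, 2.58], [-1.02, 4.17], [0.09, 2.62], [-3.14, 3.14]. Speed limits (rad/s): [2.57, 2.57, 3.14, 3.14, 3.14, 3.14].

INTERFACE

Orientations are given as a rotation vector (axis times angle).
In Python, from station import ctrl gives the robot as it stands.
- The arm moves only by the tool arm_command, never from a script. Its argument "steps" is a list of rows, each a list of 3 entries, a list of its own where there are three numbers: the shift along the tool's x, y, z in m, then the turn, a rotation vector about the tool's x, y, z in degrees, then the opening, from 0 (shut) to 1 (fully open). In form: [[[dx, dy, dz], [ax, ay, az], gripper], ...]. A call has 1 to 5 rows; each row is the pose to reach, as a shift and turn from the pose measured when the call began, along the tool's axes at that moment; what a row does not reach only later rows make up. A row lasts 1/10 s, in which the tool goes at most 50 mm and 8.59 degrees, less where a joint would pass 70% of its speed; a pose out of reach is approached as far as the arm can. A call with a gripper value outside its range is refused whole. The fingers move at their own pace and stop on an object; "force" is the grip in N (left out, the last holds). Time passes only in rows, so rows that repeat a pose let the fingers close. It gives the time, the measured TCP pose, the force and the opening at its end, in the units of the state.
- ctrl.get_obs(): the state, without advancing time (a new reading comes with each control period).
- ctrl.get_image(name): name is "scene" or "top"; returns a dict with "img" (420x560x3 uint8, red, green, blue), "camera_matrix" (3x3 intrinsics, pixels), "world_from_camera" (4x4, takes a point from camera to world coordinates). Camera axes: x right, y up, looking along -z (the intrinsics and any distortion apply to the point x, -y, -z); pixel columns grow to the right and rows downward; lengths in m; the calibration is good to about 2 mm. A picture is of the moment at which its call begins. There is no depth.
- ctrl.finish_job(): hands the job in, once; it reports no verdict.
Trained networks look in a picture, given as the dict that the camera call returned (one of the last four; its "shot" number tells which), for a name from the list of things; names that differ only in an ending like _2 or _b are one class to them, and where a whole thing is asked for, a point or a joint stands for the part that bears it (a point fixed in the world has none). Each returns a list of dicts, best first, with "confidence" (0 to 1); they miss things now and then, are a little off and sometimes report something else, mostly with a low value. They report only what shows in the picture. A call takes as long as a camera call. They do not tell look-alikes from the thing itself.
- ctrl.boxes_of(picture, name): "position" ([row, column] in pixels, amid what is visible of it).
The state is a dict: "t": time; "q": joint angles; "dq": joint speeds; "effort": joint torques, N m; "tool_pos": TCP position; "tool_rot": TCP orientation; "contact_force": force on the tool from outside, world axes, zero at the start; "wrist_torque": the same for the moment, N m; "opening": finger opening in m.
Only numpy, scipy, OpenCV 4.12 (cv2) and the standard library are available. Lean on these libraries where they do the work, as an engineer would, in place of code of your own. Each camera call takes 0.05 s, during which the arm holds its last target.

## Working session

There is one attempt and no reset: what is moved stays moved. The work goes in short steps, Python scripts to look and compute and a tool call to move; the robot and the scene stay as the last step left them, time stands still between calls to the robot, and variables do not carry over. Pictures are saved under pics/ and viewed, and the job is handed in when it is done.

Besides the shell and the picture viewer there is one more tool, called after "Request:" in YAML: its name, and indented under it one key for each argument. arm_command: Moves the arm, as the interface text tells. Its arguments: {"type":"object","properties":{"steps":{"type":"array"},"force":{"type":"number"}},"required":["steps"]}

```bash
ls; mkdir -p pics; cat > h.py <<'E'
import numpy as np,cv2
from station import ctrl
from scipy.spatial.transform import Rotation as R
def save(p,n,crop=None,s=1):
    im=p["img"]
    if crop: r0,r1,c0,c1=crop; im=im[r0:r1,c0:c1]
    im=cv2.resize(im,None,fx=s,fy=s,interpolation=cv2.INTER_CUBIC)
    cv2.imwrite("pics/"+n+".png",im[:,:,::-1])
def ray(p,rc):
    K=np.array(p["camera_matrix"]);T=np.array(p["world_from_camera"])
    d=np.linalg.inv(K)@[rc[1],rc[0],1.]; d=np.array([d[0],-d[1],-d[2]])
    return T[:3,3],T[:3,:3]@d
def onz(p,rc,z):
    o,d=ray(p,rc); return o+d*(z-o[2])/d[2]
def proj(p,X):
    K=np.array(p["camera_matrix"]);T=np.array(p["world_from_camera"])
    c=T[:3,:3].T@(np.array(X)-T[:3,3]); c=np.array([c[0],-c[1],-c[2]]); u=K@c
    return u[1]/u[2],u[0]/u[2]
def tri(p1,a,p2,b):
    o1,d1=ray(p1,a);o2,d2=ray(p2,b)
    A=np.stack([d1,-d2],1);s=np.linalg.lstsq(A,o2-o1,rcond=None)[0]
    x=o1+d1*s[0];y=o2+d2*s[1];return (x+y)/2,np.linalg.norm(x-y)
E
python3 - <<'E'
from h import *
np.set_printoptions(precision=4,suppress=True)
o=ctrl.get_obs();print(o)
a=ctrl.get_image("scene");b=ctrl.get_image("top")
print(a.keys());save(a,"s0",s=1.42);save(b,"t0",s=1.42)
for n in ["vise","hub","knob_mid","crank_end","jar_mid","jaw_face","fixed_face","nest","mug","spice","pasta_jar","pepper_mill","oil","bowl"]:
  for nm,p in (("s",a),("t",b)):
    try:
      print(n,nm,[(np.round(d["position"],1).tolist(),round(d["confidence"],2)) for d in ctrl.boxes_of(p,n)])
    except Exception as e: print(n,nm,e)
for p in(a,b):print(np.array(p["camera_matrix"]),np.array(p["world_from_camera"]),[k for k in p])
E
```

```text
pics
{'t': 0.0, 'q': array([-1.456 ,  0.0534,  1.6143,  0.    ,  1.476 , -0.119 ]), 'dq': array([ 0.0013, -0.001 , -0.0024,  0.0018, -0.0009, -0.0017]), 'effort': array([  0.0008, -39.3674, -37.0179,  -0.    ,   0.007 ,  -0.    ]), 'tool_pos': array([ 0.1447, -0.6074,  0.2301]), 'tool_rot': array([-0.2463,  2.0996, -2.0953]), 'contact_force': array([-0.164 , -0.4662,  0.9402]), 'wrist_torque': array([-0.0155,  0.0172, -0.0066]), 'opening': 0.08521471325845374}
dict_keys(['img', 'camera_matrix', 'world_from_camera', 'shot'])
vise s [([242.0, 288.5], 0.79)]
vise t [([209.2, 284.1], 0.68)]
hub s [([213.3, 316.2], 0.69)]
hub t [([215.9, 248.5], 0.76), ([227.9, 141.5], 0.62)]
knob_mid s [([198.2, 330.6], 0.64), ([283.1, 194.0], 0.2)]
knob_mid t [([224.3, 229.3], 0.42)]
crank_end s [([202.9, 324.4], 0.78)]
crank_end t [([224.8, 239.9], 0.71), ([207.0, 295.4], 0.42)]
jar_mid s [([205.9, 148.9], 0.89), ([223.7, 172.6], 0.87), ([186.5, 134.9], 0.77), ([212.4, 317.2], 0.33)]
jar_mid t [([269.5, 409.3], 0.94), ([298.0, 423.8], 0.88), ([188.3, 406.2], 0.24)]
jaw_face s [([194.4, 332.8], 0.7), ([
[... 642 characters left out ...]
], 0.46)]
oil t [([184.5, 169.5], 0.62)]
bowl s [([205.1, 419.9], 0.97), ([275.5, 147.2], 0.45)]
bowl t [([225.2, 141.8], 0.84)]
[[406.8644   0.     282.2429]
 [  0.     406.8644 210.2919]
 [  0.       0.       1.    ]] [[ 0.1786 -0.7458  0.6417  1.3647]
 [ 0.9839  0.1363 -0.1155 -0.1501]
 [-0.0013  0.652   0.7582  1.1012]
 [ 0.      0.      0.      1.    ]] ['img', 'camera_matrix', 'world_from_camera', 'shot']
[[483.8283   0.     282.8595]
 [  0.     483.8283 217.6316]
 [  0.       0.       1.    ]] [[-0.0123  0.991  -0.1336  0.3379]
 [-0.9999 -0.0111  0.0098  0.0037]
 [ 0.0082  0.1337  0.991   1.6929]
 [ 0.      0.      0.      1.    ]] ['img', 'camera_matrix', 'world_from_camera', 'shot']
```

View pics/s0.png

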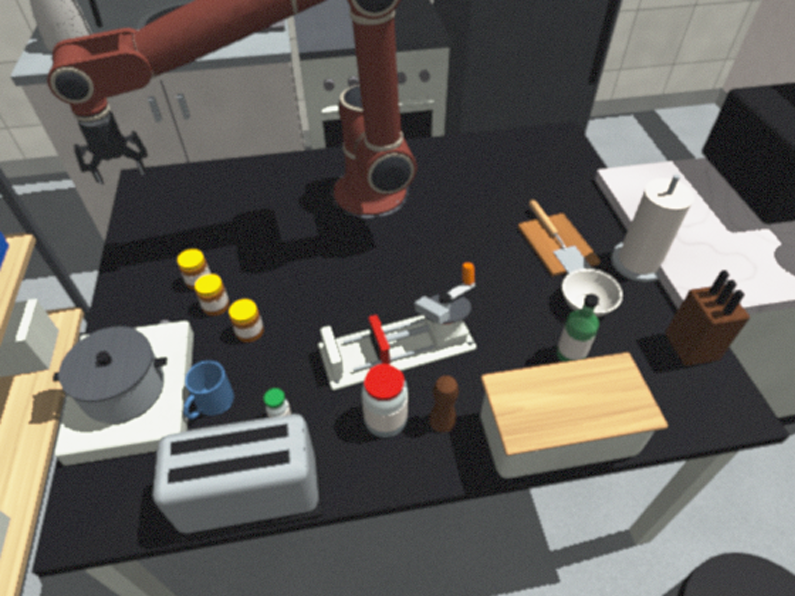

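View pics/t0.png

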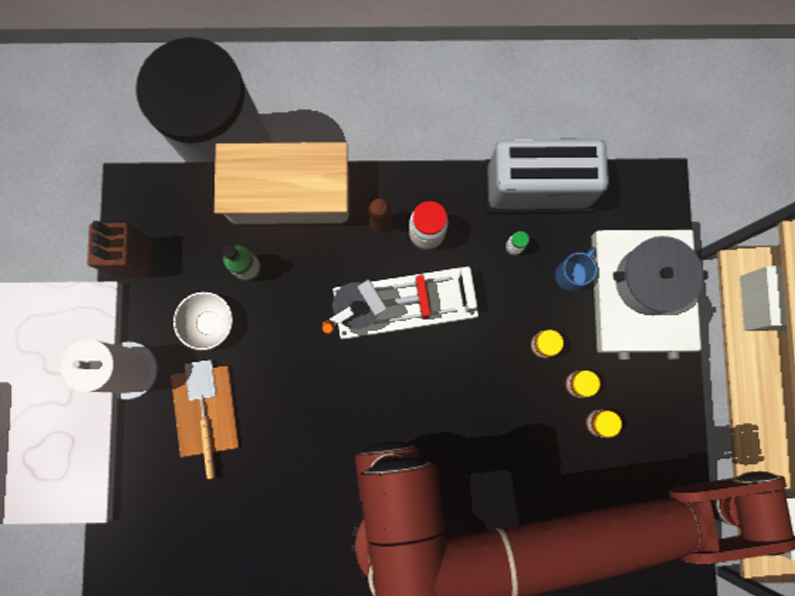

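```bash
python3 - <<'E'
from h import *
a=ctrl.get_image("scene");b=ctrl.get_image("top")
save(a,"s1",(170,280,215,345),6);save(b,"t1",(180,245,215,345),6)
np.set_printoptions(precision=4,suppress=True)
for nm,p in(("s",a),("t",b)):
    hsv=cv2.cvtColor(p["img"],cv2.COLOR_RGB2HSV)
    for col,lo,hi in(("yel",(22,150,120),(34,255,255)),("orange",(8,200,150),(17,255,255))):
        m=cv2.inRange(hsv,lo,hi);n,l,st,c=cv2.connectedComponentsWithStats(m)
        for i in range(1,n):
            if st[i,4]>15: 
                rc=c[i][::-1];print(nm,col,rc,st[i],onz(p,rc,0.085 if col=="yel" else 0.15))
E
```

```text
s yel [182.031  133.9425] [125 175  19  15 226] [ 0.2825 -0.4834  0.085 ]
s yel [200.2754 146.4407] [137 192  20  17 236] [ 0.3786 -0.4372  0.085 ]
s yel [218.1949 170.6176] [161 210  20  17 272] [ 0.4727 -0.3573  0.085 ]
s orange [190.7164 330.5224] [326 185   8  15  67] [0.5058 0.1624 0.15  ]
t yel [240.7137 387.0649] [378 232  19  18 262] [ 0.4731 -0.3591  0.085 ]
t yel [269.572  412.9004] [404 261  19  18 271] [ 0.3762 -0.4409  0.085 ]
t yel [298.0982 428.0255] [419 289  19  19 275] [ 0.2824 -0.4862  0.085 ]
t orange [230.5 230. ] [227 227   7   8  42] [0.5062 0.1583 0.15  ]
```

```bash
python3 - <<'E'
from h import *
a=ctrl.get_image("scene");b=ctrl.get_image("top")
save(a,"s2",(165,255,110,210),6);save(b,"t2",(220,320,350,450),6)
E
```

```text
(no output)
```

View pics/s1.png

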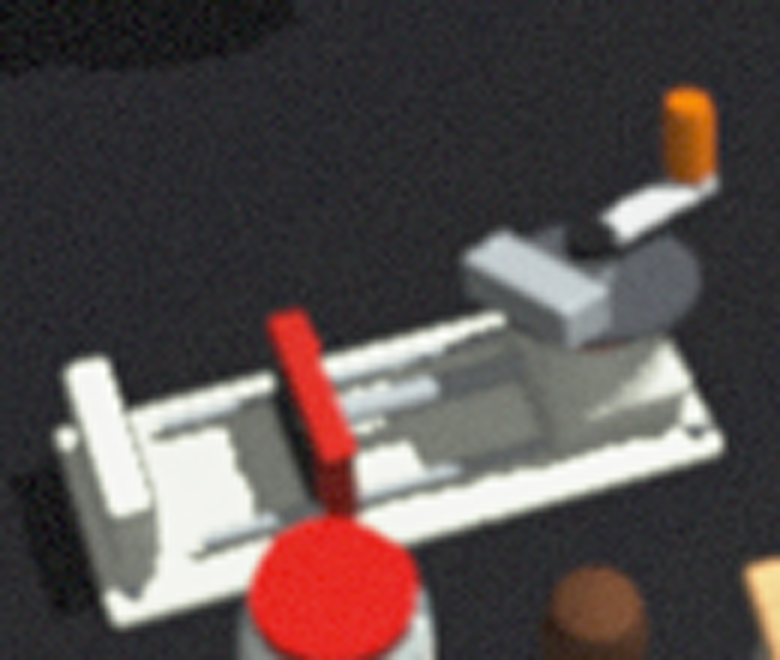

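View pics/t1.png

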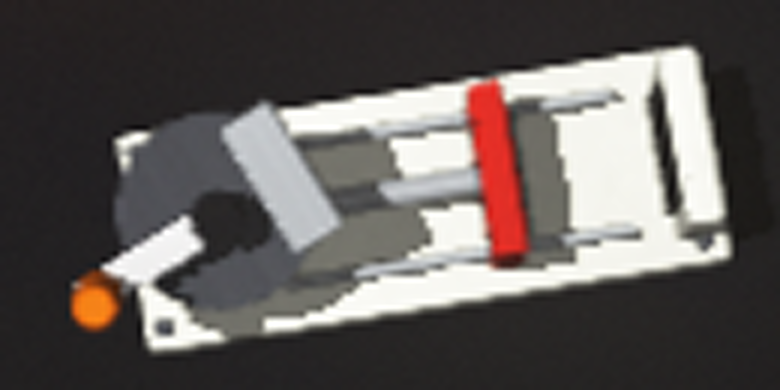

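View pics/s2.png

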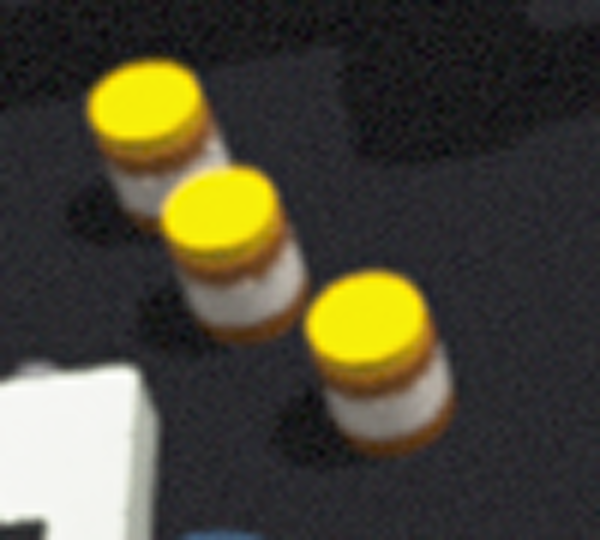

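```bash
cat > fit.py <<'E'
from h import *
from scipy.optimize import least_squares
np.set_printoptions(precision=4,suppress=True)
a=ctrl.get_image("scene");b=ctrl.get_image("top")
f=lambda x,y,r0,c0:(r0+(y+.5)/6-.5,c0+(x+.5)/6-.5)
T=[((150,352),(-.065,.175)),((731,259),(-.065,-.170)),((114,133),(.065,.175))]
S=[((58,430),(-.065,-.170)),((113,627),(.065,-.170)),((722,447),(.065,.175))]
obs=[(b,f(*p,180,215),v) for p,v in T]+[(a,f(*p,170,215),v) for p,v in S]
def res(t,o=None):
    c,s=np.cos(t[2]),np.sin(t[2]);r=[]
    for p,rc,v in (o or obs):
        X=[t[0]+c*v[0]-s*v[1],t[1]+s*v[0]+c*v[1],.012]
        q=proj(p,X);r+=[q[0]-rc[0],q[1]-rc[1]]
    return np.array(r)
for o in(obs,obs[:3],obs[3:]):
    s=least_squares(res,[.55,0,.1],args=(o,));print(s.x,s.fun)
for p in(a,b): 
    for rc in[]: pass
E
python3 fit.py
```

```text
[ 0.5828 -0.0224  0.1483] [ 0.3131 -0.693   0.1877 -0.0689  0.4471 -0.1644  0.6695 -0.7433 -0.1964
 -0.1834  0.6899  0.2212]
[ 0.5839 -0.0235  0.1478] [-0.024  -0.3881 -0.0945  0.2338  0.1138  0.1576]
[ 0.5813 -0.0214  0.1516] [ 0.4031 -0.5337 -0.536   0.1681  0.1196  0.3529]
```

```bash
cat > plan.py <<'E'
from h import *
np.set_printoptions(precision=4,suppress=True)
VX,VY,YAW=.583,-.0225,.1487
Rv=R.from_euler('z',YAW).as_matrix();V0=np.array([VX,VY,0])
vw=lambda p:V0+Rv@np.array(p)
n=Rv@np.array([-np.sin(.3),0,np.cos(.3)])
hub=vw([0,.12,.092]);u=Rv@np.array([np.cos(.3),0,np.sin(.3)]);w=np.cross(n,u)
C=hub+.063*n
nest=vw([0,-.097,.012])
def rel(Tpos,Trot): # shift & turn in tool axes now
    o=ctrl.get_obs();Rt=R.from_rotvec(o["tool_rot"])
    d=Rt.inv().apply(np.array(Tpos)-o["tool_pos"]);r=(Rt.inv()*Trot).as_rotvec(degrees=True)
    return d,r
def rotyz(y,z): 
    y=np.array(y)/np.linalg.norm(y);z=np.array(z)-np.dot(z,y)*y;z/=np.linalg.norm(z)
    return R.from_matrix(np.stack([np.cross(y,z),y,z],1))
E
python3 - <<'E'
from plan import *
from plan import n
o=ctrl.get_obs();M=R.from_rotvec(o["tool_rot"]).as_matrix();print(M);print("nest",nest,"C",C,"n",n,"u",u,"w",w)
a=ctrl.get_image("scene");b=ctrl.get_image("top")
k,e=tri(a,(190.7,330.5),b,(230.5,230.));print("knob",k,e,"along n",(k-hub)@n,"r",np.linalg.norm(np.cross(k-hub,n)),"th",np.degrees(np.arctan2((k-hub)@w,(k-hub)@u)))
# angle for knob giving matching pixel
for th in range(0,360,10):
    X=C+.075*(np.cos(np.radians(th))*u+np.sin(np.radians(th))*w)
    print(th,np.round(proj(a,X),1),np.round(proj(b,X),1)) if 90<th<200 else 0
# red jaw top-left edge
E
```

```text
[[-0.9728 -0.      0.2316]
 [-0.2316  0.0001 -0.9728]
 [-0.     -1.     -0.0001]]
nest [ 0.5974 -0.1184  0.012 ] C [0.5468 0.0934 0.1522] n [-0.2923 -0.0438  0.9553] u [0.9448 0.1415 0.2955] w [-0.1482  0.989  -0.    ]
knob [0.5065 0.16   0.1512] 0.003800706068319143 along n 0.07089663709132916 r 0.07744844185408636 th 111.91835932441626
100 [195.  332.6] [225.2 228.1]
110 [193.4 330. ] [228.9 229.8]
120 [192.1 327. ] [232.2 232.1]
130 [191.2 323.5] [235. 235.]
140 [190.6 319.8] [237.3 238.3]
150 [190.3 315.9] [239. 242.]
160 [190.4 311.9] [240.1 245.9]
170 [190.8 307.9] [240.5 249.9]
180 [191.6 304.1] [240.2 253.9]
190 [192.7 300.5] [239.2 257.9]
```

```bash
python3 - <<'E'
from plan import *
f=lambda x,y,r0,c0:(r0+(y+.5)/6-.5,c0+(x+.5)/6-.5)
a=ctrl.get_image("scene");b=ctrl.get_image("top")
inv=lambda X:Rv.T@(X-V0)
for s,t in(((200,545),(617,97)),((160,430),(638,232))):
    X,e=tri(a,f(*s,170,215),b,f(*t,180,215));print("rail",X,e,inv(X))
for s,t in(((350,440),(485,262)),((275,315),(472,88)),((335,452),(497,265))): # red jaw
    X,e=tri(a,f(*s,170,215),b,f(*t,180,215));print("jaw",X,e,inv(X))
for p,rc in((b,f(525,255,180,215)),(b,f(498,85,180,215)),(b,f(725,215,180,215)),(b,f(660,60,180,215)),(b,f(680,228,180,215))):
    print(inv(onz(p,rc,.085)))
Rt=rotyz([0,0,-1],[np.cos(YAW),np.sin(YAW),0])
print(rel([.473,-.358,.033],Rt),rel([.473,-.358,.17],Rt))
E
```

```text
rail [ 0.639  -0.1323  0.0249] 0.0048826374589428356 [ 0.0391 -0.1169  0.0249]
rail [ 0.5595 -0.1437  0.0231] 0.003323099304435002 [-0.0412 -0.1164  0.0231]
jaw [ 0.5502 -0.0471 -0.0226] 0.021831793802977825 [-0.0361 -0.0195 -0.0226]
jaw [ 0.6156 -0.0627  0.1744] 0.03483993682716777 [ 0.0263 -0.0446  0.1744]
jaw [ 0.5494 -0.0552 -0.0332] 0.02060400306935599 [-0.038  -0.0274 -0.0332]
[-0.0516 -0.0468  0.085 ]
[ 0.0459 -0.0477  0.085 ]
[-0.0472 -0.1611  0.085 ]
[ 0.0456 -0.1403  0.085 ]
[-0.0504 -0.1349  0.085 ]
(array([-0.3772,  0.1983, -0.1671]), array([ -0.0005, -85.1261,  -0.0007])) (array([-0.3772,  0.0613, -0.1671]), array([ -0.0005, -85.1261,  -0.0007]))
```

Request:
arm_command:
  steps:
    - [[-0.04,0.006,-0.02],[0,-8.5,0],1]
    - [[-0.08,0.012,-0.04],[0,-17,0],1]
    - [[-0.12,0.02,-0.055],[0,-25.5,0],1]
    - [[-0.16,0.03,-0.07],[0,-34,0],1]
    - [[-0.2,0.035,-0.09],[0,-42.5,0],1]
  force: 40

```text
t: 2.5
tool_pos: [0.3195, -0.4728, 0.1955]
tool_rot: [-0.87, 1.629, -1.628]
contact_force: [-0.8, -0.5, -0.8]
opening: 0.0855
```

```bash
cat > go.py <<'E'
import sys
from plan import *
Rt=rotyz([0,0,-1],[np.cos(YAW),np.sin(YAW),0])
o=ctrl.get_obs();print(o["t"],o["tool_pos"],o["q"],o["contact_force"],o["opening"])
for a in sys.argv[1:]: print(a,*rel(eval(a),Rt))
E
python3 go.py .473,-.358,.17 .473,-.358,.033
```

```text
2.5 [ 0.3195 -0.4728  0.1955] [-1.1069 -0.051   1.7771  0.      1.4162 -0.5173] [-0.7859 -0.5076 -0.8118] 0.08554703975225994
.473,-.358,.17 [-0.1808  0.0255  0.0637] [  0.0204 -42.3003  -0.0291]
.473,-.358,.033 [-0.1807  0.1625  0.0638] [  0.0204 -42.3003  -0.0291]
```

Request:
arm_command:
  steps:
    - [[-0.04,0.006,0.013],[0,-8.5,0],1]
    - [[-0.08,0.012,0.026],[0,-17,0],1]
    - [[-0.12,0.018,0.04],[0,-25.5,0],1]
    - [[-0.16,0.022,0.055],[0,-34,0],1]
    - [[-0.181,0.025,0.064],[0,-42.3,0],1]

```text
t: 3.0
tool_pos: [0.4754, -0.3557, 0.1703]
tool_rot: [-1.278, 1.093, -1.092]
contact_force: [-0.3, -0.3, 0.3]
opening: 0.0853
```

```bash
python3 go.py .473,-.358,.10 .473,-.358,.033
python3 - <<'E'
from h import *
a=ctrl.get_image("scene");b=ctrl.get_image("top")
save(a,"s3",(140,260,110,250),5);save(b,"t3",(190,290,330,450),5)
E
```

```text
3.0 [ 0.4754 -0.3557  0.1703] [-0.7681  0.0243  1.7457  0.001   1.3722 -0.9256] [-0.323  -0.2597  0.3366] 0.08534667382595154
.473,-.358,.10 [ 0.002   0.0703 -0.0028] [-0.0198  0.4912 -0.0623]
.473,-.358,.033 [ 0.002   0.1373 -0.0028] [-0.0198  0.4912 -0.0623]
```

View pics/s3.png

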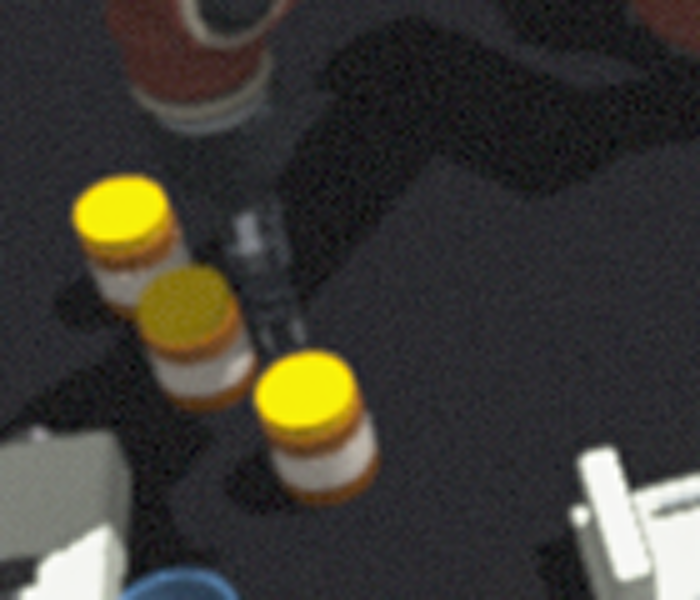

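View pics/t3.png

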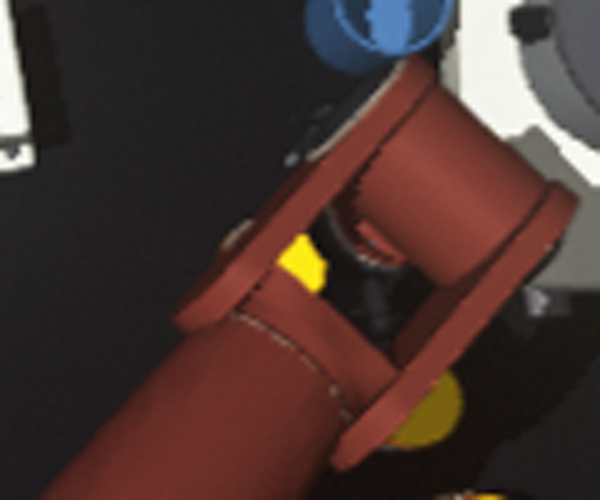

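Request:
arm_command:
  steps:
    - [[0.002,0.03,-0.003],[0,0.5,0],1]
    - [[0.002,0.06,-0.003],[0,0.5,0],1]
    - [[0.002,0.09,-0.003],[0,0.5,0],1]
    - [[0.002,0.12,-0.003],[0,0.5,0],1]
    - [[0.002,0.137,-0.003],[0,0.5,0],1]

```text
t: 3.6
tool_pos: [0.4705, -0.3578, 0.0303]
tool_rot: [-1.272, 1.108, -1.099]
contact_force: [-0.5, 1.5, -0.5]
opening: 0.0849
```

```bash
python3 go.py .473,-.358,.033
python3 - <<'E'
from h import *
a=ctrl.get_image("scene");b=ctrl.get_image("top")
save(a,"s4",(140,260,110,250),5);save(b,"t4",(190,290,330,450),5)
E
```

```text
3.6 [ 0.4705 -0.3578  0.0303] [-0.7762  0.1828  1.8302  0.0004  1.1337 -0.9186] [-0.5205  1.453  -0.5165] 0.08492632341288694
.473,-.358,.033 [ 0.0006 -0.0027  0.0024] [ 0.1565 -0.3696 -0.2433]
```

View pics/s4.png

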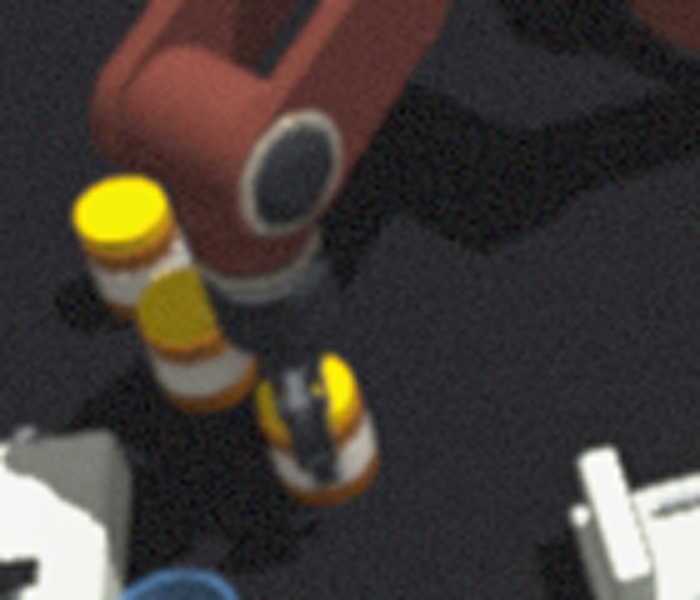

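Request:
arm_command:
  steps:
    - [[0.0005,-0.002,0.002],[0,0,0],0]
    - [[0.0005,-0.002,0.002],[0,0,0],0]
    - [[0.0005,-0.002,0.002],[0,0,0],0]
    - [[0.0005,-0.002,0.002],[0,0,0],0]
    - [[0.0005,-0.002,0.002],[0,0,0],0]
  force: 40

```text
t: 4.2
tool_pos: [0.4733, -0.3587, 0.0342]
tool_rot: [-1.273, 1.106, -1.1]
contact_force: [-2.4, -2.4, 6.5]
opening: 0.0629
```

Request:
arm_command:
  steps:
    - [[0,0,0],[0,0,0],0]
    - [[0,-0.02,0],[0,0,0],0]
    - [[0,-0.05,0],[0,0,0],0]
    - [[0,-0.08,0],[0,0,0],0]
    - [[0,-0.12,0],[0,0,0],0]

```text
t: 4.7
tool_pos: [0.472, -0.3568, 0.1515]
tool_rot: [-1.272, 1.112, -1.094]
contact_force: [0.6, -0.1, -4.4]
opening: 0.0627
```

```bash
python3 go.py .5981,-.1155,.17 .5981,-.1155,.046
python3 - <<'E'
from h import *
a=ctrl.get_image("scene")
save(a,"s5",(120,260,110,250),5)
E
```

```text
4.7 [ 0.472  -0.3568  0.1515] [-0.7734  0.0427  1.7595  0.0007  1.3499 -0.9167] [ 0.6449 -0.104  -4.4129] 0.06272670240473795
.5981,-.1155,.17 [-0.221  -0.0175  0.1592] [ 0.3315 -0.3185 -0.4985]
.5981,-.1155,.046 [-0.2199  0.1065  0.1599] [ 0.3315 -0.3185 -0.4985]
```

View pics/s5.png

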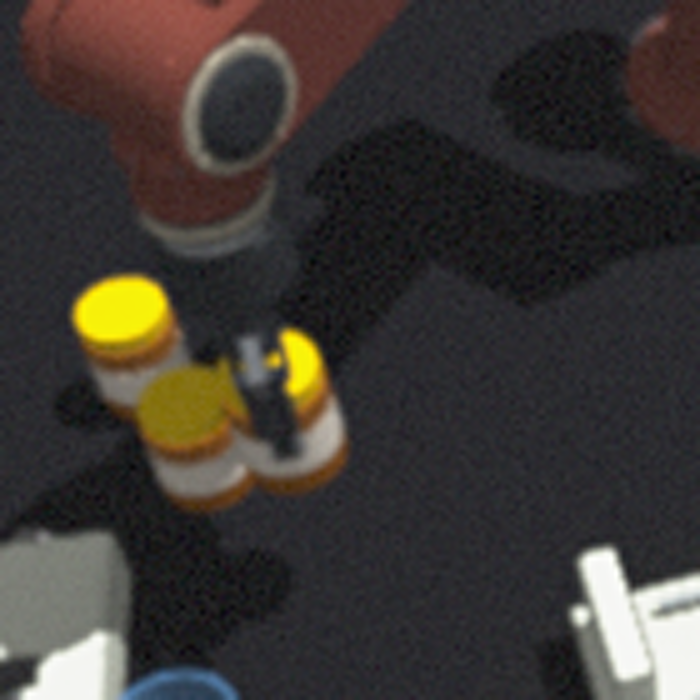

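Request:
arm_command:
  steps:
    - [[-0.03,-0.008,0.022],[0.3,-0.3,-0.5],0]
    - [[-0.065,-0.016,0.047],[0.3,-0.3,-0.5],0]
    - [[-0.1,-0.0175,0.072],[0.3,-0.3,-0.5],0]
    - [[-0.135,-0.0175,0.097],[0.3,-0.3,-0.5],0]
    - [[-0.17,-0.0175,0.122],[0.3,-0.3,-0.5],0]

```text
t: 5.25
tool_pos: [0.5719, -0.1723, 0.1771]
tool_rot: [-1.277, 1.089, -1.11]
contact_force: [0.9, -2.0, -4.7]
opening: 0.063
```

```bash
python3 go.py .5981,-.1155,.17 .5981,-.1155,.046
```

```text
5.25 [ 0.5719 -0.1723  0.1771] [-0.4149  0.0195  1.7387 -0.0048  1.3721 -0.5625] [ 0.9275 -2.033  -4.7289] 0.0630025519486702
.5981,-.1155,.17 [-0.0523  0.0069  0.0342] [-0.4007 -0.0116  0.5724]
.5981,-.1155,.046 [-0.0536  0.1308  0.0334] [-0.4007 -0.0116  0.5724]
```

Request:
arm_command:
  steps:
    - [[-0.02,0.002,0.014],[0,0,0],0]
    - [[-0.04,0.004,0.027],[0,0,0],0]
    - [[-0.052,0.007,0.034],[-0.2,0,0.3],0]
    - [[-0.052,0.007,0.034],[-0.2,0,0.3],0]
    - [[-0.052,0.007,0.034],[-0.2,0,0.3],0]

```text
t: 5.75
tool_pos: [0.5973, -0.1161, 0.1688]
tool_rot: [-1.277, 1.095, -1.103]
contact_force: [0.0, -1.5, -5.3]
opening: 0.0631
```

```bash
python3 go.py .5981,-.1155,.12 .5981,-.1155,.046
python3 - <<'E'
from h import *
a=ctrl.get_image("scene");b=ctrl.get_image("top")
save(a,"s6",(140,280,205,345),5);save(b,"t6",(160,260,215,345),5)
E
```

```text
5.75 [ 0.5973 -0.1161  0.1688] [-0.3127  0.0575  1.714  -0.0033  1.3664 -0.4607] [ 0.0134 -1.5225 -5.2935] 0.06306584603814694
.5981,-.1155,.12 [-0.0007  0.0488  0.0007] [-0.1043 -0.0024  0.261 ]
.5981,-.1155,.046 [-0.001   0.1228  0.0006] [-0.1043 -0.0024  0.261 ]
```

View pics/s6.png

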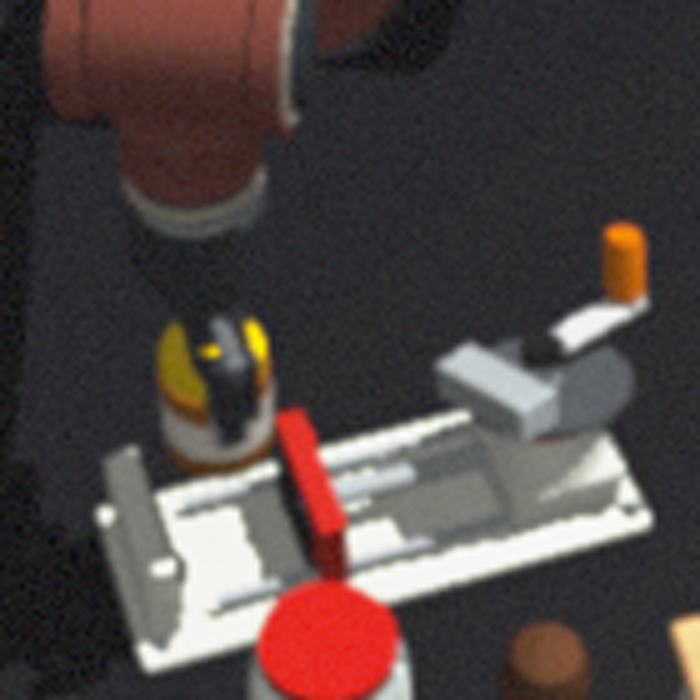

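View pics/t6.png

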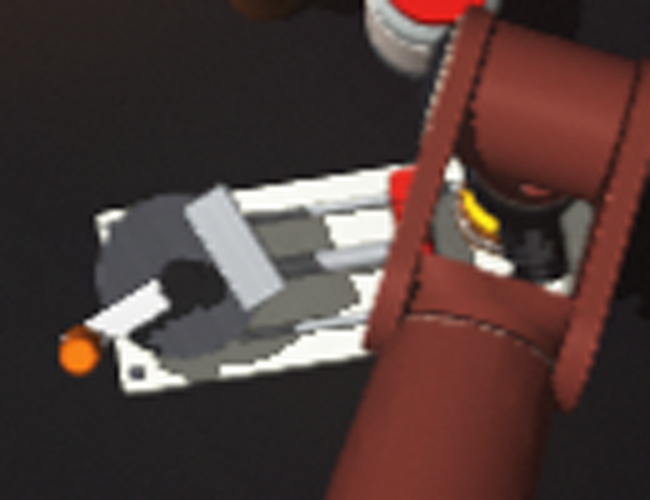

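```bash
python3 - <<'E'
from h import *
a=ctrl.get_image("scene")
for z in(.135,.165,.2):
  q=np.array([proj(a,[.5973+.032*np.cos(t),-.1161+.032*np.sin(t),z]) for t in np.linspace(0,6.28,60)])
  print(z,(q.min(0)-[140,205])*5,(q.max(0)-[140,205])*5)
im=a["img"][:,:].astype(int)
for r in (222,224,226,228,230):print(r,im[r,232:264].sum(1)//3)
E
```

```text
0.135 [398.32330481 163.66372804] [481.61834268 269.69745823]
0.165 [366.76092346 159.39914018] [450.54358814 267.43517431]
0.2 [328.42655211 154.2157779 ] [412.74789596 264.68556364]
222 [ 43  37  39  39  60  84  90  77  64  57  55  56  62  58  59  54  33  35
  34  39  42  39  36  54  97 140 148 112  79  79  88  90]
224 [ 44  33  46  44  52  81 105 111 104  97  84  80  67  62  64  66  51  39
  35  34  37  60  94 127 154 164 147 109  87 105 109 110]
226 [ 46  41  38  40  47  69  92 111 118 121 120 117 115 116 109  92  69  46
  35  38  41  70 117 154 159 154 128  77  63  85 101 112]
228 [ 50  43  43  47  39  49  69  95 107 118 122 121 122 122 117 105  80  62
  55  70  89 108 128 147 140 112  72  54  50  72  91 102]
230 [125  71  40  39  42  45  47  55  77  97 109 114 119 120 124 119 117 113
 112 117 124 129 118  99  78  65  56  39  43  59  79 100]
```

Request:
arm_command:
  steps:
    - [[-0.001,0.02,0.0005],[0,0,0.2],0]
    - [[-0.001,0.04,0.0005],[0,0,0.2],0]
    - [[-0.001,0.06,0.0005],[0,0,0.2],0]
    - [[-0.001,0.08,0.0005],[0,0,0.2],0]
    - [[-0.001,0.095,0.0005],[0,0,0.2],0]

```text
t: 6.4
tool_pos: [0.5977, -0.1171, 0.0735]
tool_rot: [-1.274, 1.099, -1.103]
contact_force: [0.7, 0.4, -4.9]
opening: 0.0631
```

```bash
python3 go.py .5981,-.1155,.12 .5981,-.1155,.046
python3 - <<'E'
from h import *
a=ctrl.get_image("scene");b=ctrl.get_image("top")
save(a,"s7",(160,280,205,325),6);save(b,"t7",(180,230,280,350),10)
E
```

```text
6.4 [ 0.5977 -0.1171  0.0735] [-0.3156  0.1591  1.7747  0.      1.2052 -0.4614] [ 0.725   0.4391 -4.9308] 0.06312077142734036
.5981,-.1155,.12 [-0.0014 -0.0465  0.0008] [-0.1373 -0.1666  0.0669]
.5981,-.1155,.046 [-0.0015  0.0275  0.0006] [-0.1373 -0.1666  0.0669]
```

View pics/s7.png

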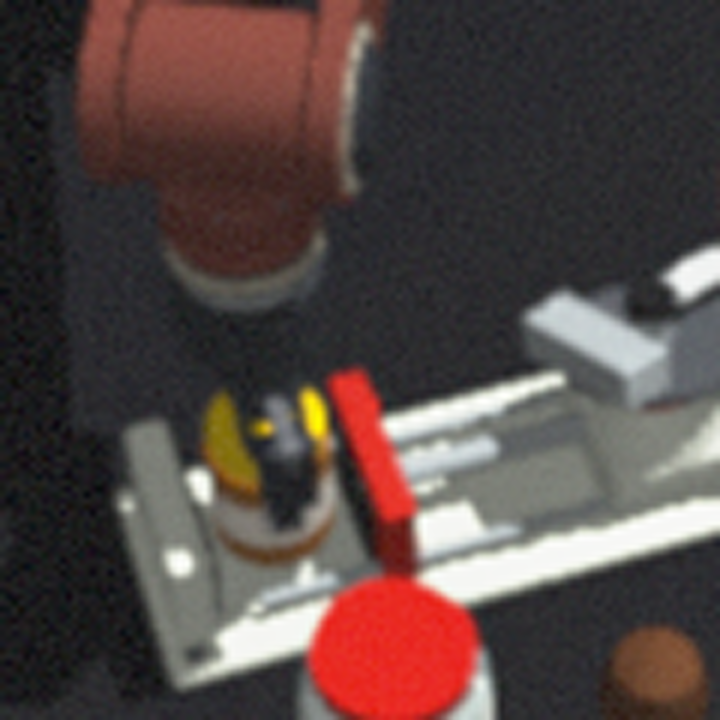

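View pics/t7.png

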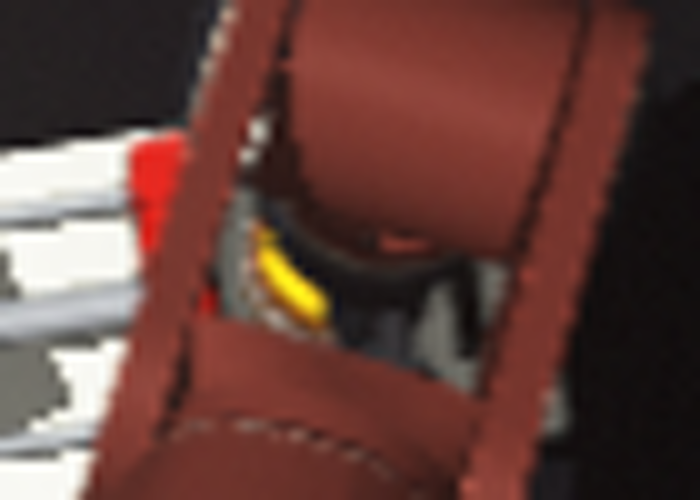

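Jar is between the jaws with gaps on both sides. Lower the rest.

Request:
arm_command:
  steps:
    - [[-0.001,0.01,0.0005],[0,0,0],0]
    - [[-0.001,0.02,0.0005],[0,0,0],0]
    - [[-0.001,0.025,0.0005],[0,0,0],0]
    - [[-0.001,0.027,0.0005],[0,0,0],0]
    - [[-0.001,0.027,0.0005],[0,0,0],0]

```text
t: 7.0
tool_pos: [0.5968, -0.1154, 0.0463]
tool_rot: [-1.276, 1.102, -1.099]
contact_force: [-4.1, 0.7, 3.0]
opening: 0.0632
```

```bash
python3 go.py .5981,-.1155,.046
```

```text
7.0 [ 0.5968 -0.1154  0.0463] [-0.3132  0.1945  1.7857 -0.0004  1.1633 -0.4595] [-4.0667  0.6996  3.0294] 0.06318397900299434
.5981,-.1155,.046 [0.0003 0.0003 0.0013] [ 0.1081 -0.1296 -0.0308]
```

Request:
arm_command:
  steps:
    - [[0,0,0],[0,0,0],0.5]
    - [[0,0,0],[0,0,0],1]
    - [[0,0,0],[0,0,0],1]
    - [[0,0,0],[0,0,0],1]
    - [[0,-0.005,0],[0,0,0],1]

```text
t: 7.5
tool_pos: [0.5966, -0.1153, 0.051]
tool_rot: [-1.276, 1.103, -1.099]
contact_force: [-0.1, -0.1, -0.3]
opening: 0.0858
```

```bash
python3 go.py .5981,-.1155,.046
```

```text
7.5 [ 0.5966 -0.1153  0.051 ] [-0.3132  0.1881  1.7841 -0.0003  1.172  -0.4595] [-0.1065 -0.0877 -0.3099] 0.08581299996178492
.5981,-.1155,.046 [0.0004 0.005  0.0015] [ 0.1397 -0.1322 -0.0511]
```

Request:
arm_command:
  steps:
    - [[0,-0.025,0],[0,0,0],1]
    - [[0,-0.06,0],[0,0,0],1]
    - [[0,-0.1,0],[0,0,0],1]
    - [[0,-0.145,0],[0,0,0],1]
    - [[0,-0.19,0],[0,0,0],1]

```text
t: 8.0
tool_pos: [0.5968, -0.1153, 0.2431]
tool_rot: [-1.276, 1.102, -1.099]
contact_force: [-0.8, 0.5, -0.5]
opening: 0.0853
```

```bash
python3 - <<'E'
from plan import *
from plan import n
a=ctrl.get_image("scene");b=ctrl.get_image("top")
save(a,"s8",(160,280,205,345),5);save(b,"t8",(160,260,215,345),5)
Rk=rotyz(-n,u)
o=ctrl.get_obs();print(o["t"],o["tool_pos"],o["q"])
print(Rk.as_matrix())
for th in(105,112,118):
    X=C+.075*(np.cos(np.radians(th))*u+np.sin(np.radians(th))*w)
    top=X+.024*n
    print(th,X,"mid",proj(a,X),proj(b,X),"top",proj(a,top),proj(b,top))
th=np.radians(112);X=C+.075*(np.cos(th)*u+np.sin(th)*w)
g=X-.015*n
print("above",rel(g+.1*n,Rk),"at",rel(g,Rk))
E
```

```text
8.1 [ 0.6009 -0.1166  0.2512] [-0.313   0.0027  1.6307 -0.0002  1.4947 -0.4595]
[[ 0.1482  0.2923  0.9448]
 [-0.989   0.0438  0.1415]
 [ 0.     -0.9553  0.2955]]
105 [0.5177 0.1623 0.1464] mid (np.float64(194.15502941375578), np.float64(331.35229659388136)) (np.float64(227.0726480768616), np.float64(228.86595528335363)) top (np.float64(187.67459925448355), np.float64(331.1168692674965)) (np.float64(228.44232491963214), np.float64(228.45112445441546))
112 [0.51   0.1582 0.1439] mid (np.float64(193.12708478060898), np.float64(329.42593672728935)) (np.float64(229.55045567215973), np.float64(230.2178683986032)) top (np.float64(186.66863032648038), np.float64(329.1723675205681)) (np.float64(230.9569782715213), np.float64(229.82431216655954))
118 [0.5037 0.1539 0.1418] mid (np.float64(192.36084016934322), np.float64(327.5941224992597)) (np.float64(231.53069209007086), np.float64(231.61168709477894)) top (np.float64(185.92001612579566), np.float64(327.32325114389147)) (np.float64(232.96655309939035), np.float64(231.23994753206705))
above (array([-0.2852,  0.0235, -0.0753]), array([16.5045, -0.0749,  0.3712])) at (array([-0.2859,  0.1193, -0.0469]), array([16.5045, -0.0749,  0.3712]))
```

View pics/s8.png

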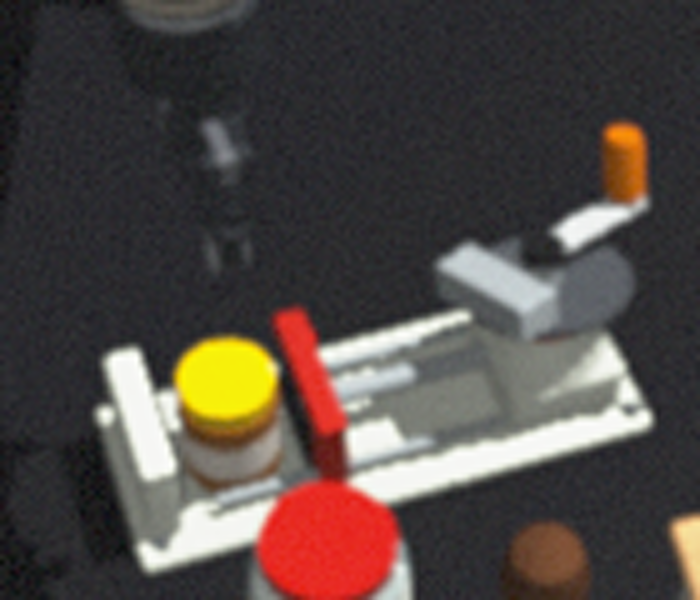

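View pics/t8.png

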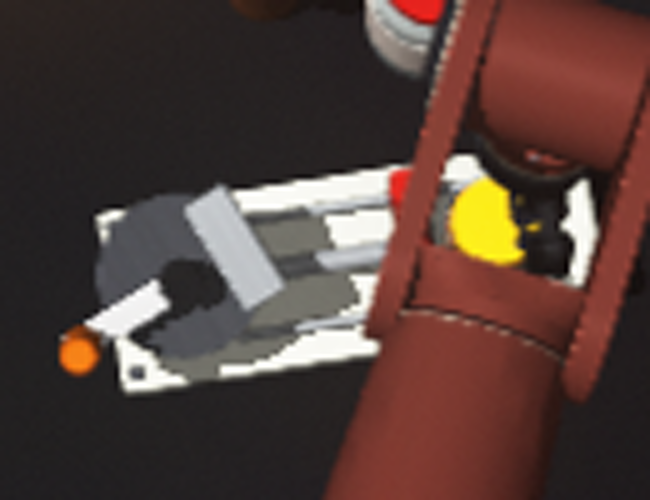

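Request:
arm_command:
  steps:
    - [[-0.045,0,-0.012],[3.3,0,0],0.6]
    - [[-0.09,0,-0.024],[6.6,0,0],0.6]
    - [[-0.135,0.005,-0.036],[9.9,0,0.1],0.6]
    - [[-0.18,0.01,-0.05],[13.2,0,0.2],0.6]
    - [[-0.225,0.015,-0.062],[16.5,0,0.4],0.6]

```text
t: 8.6
tool_pos: [0.5061, 0.0981, 0.2342]
tool_rot: [-1.034, 0.894, -1.215]
contact_force: [0.4, 0.6, -0.5]
opening: 0.0513
```

```bash
cat > k.py <<'E'
import sys
from plan import *
from plan import n
Rk=rotyz(-n,u)
def P(th,h=-.019,r=.075):
    th=np.radians(th);return C+r*(np.cos(th)*u+np.sin(th)*w)+h*n
if __name__=="__main__":
    o=ctrl.get_obs();print(o["t"],o["tool_pos"],o["q"],o["contact_force"],o["opening"])
    for h in(.08,0.02,-.019):print(h,*rel(P(110,h),Rk))
E
python3 k.py
```

```text
8.6 [0.5061 0.0981 0.2342] [ 0.0268 -0.4335  2.0509  0.0393  1.2233 -0.1275] [ 0.4226  0.6355 -0.5265] 0.05130920047813787
0.08 [-0.0597  0.01   -0.0122] [-0.1862 -0.1291 -0.0371]
0.02 [-0.0597  0.07   -0.0124] [-0.1862 -0.1291 -0.0371]
-0.019 [-0.0597  0.109  -0.0125] [-0.1862 -0.1291 -0.0371]
```

Request:
arm_command:
  steps:
    - [[-0.02,0.004,-0.004],[0,0,0],0.6]
    - [[-0.04,0.008,-0.008],[0,0,0],0.6]
    - [[-0.06,0.01,-0.012],[-0.2,-0.1,0],0.6]
    - [[-0.06,0.01,-0.012],[-0.2,-0.1,0],0.6]
    - [[-0.06,0.01,-0.012],[-0.2,-0.1,0],0.6]

```text
t: 9.1
tool_pos: [0.4889, 0.1564, 0.2212]
tool_rot: [-1.038, 0.894, -1.212]
contact_force: [0.2, -0.4, 0.4]
opening: 0.0518
```

```bash
python3 k.py;  python3 - <<'E'
from h import *
a=ctrl.get_image("scene");b=ctrl.get_image("top")
save(a,"s9",(130,250,265,385),6);save(b,"t9",(180,270,190,290),6)
E
```

```text
9.1 [0.4889 0.1564 0.2212] [ 0.1672 -0.4262  2.0669 -0.0053  1.2009  0.019 ] [ 0.1959 -0.3685  0.3527] 0.051815447699747774
0.08 [ 0.0004  0.0001 -0.0002] [-0.0018  0.0295 -0.0321]
0.02 [ 0.0004  0.0601 -0.0002] [-0.0018  0.0295 -0.0321]
-0.019 [ 0.0004  0.0991 -0.0002] [-0.0018  0.0295 -0.0321]
```

View pics/s9.png

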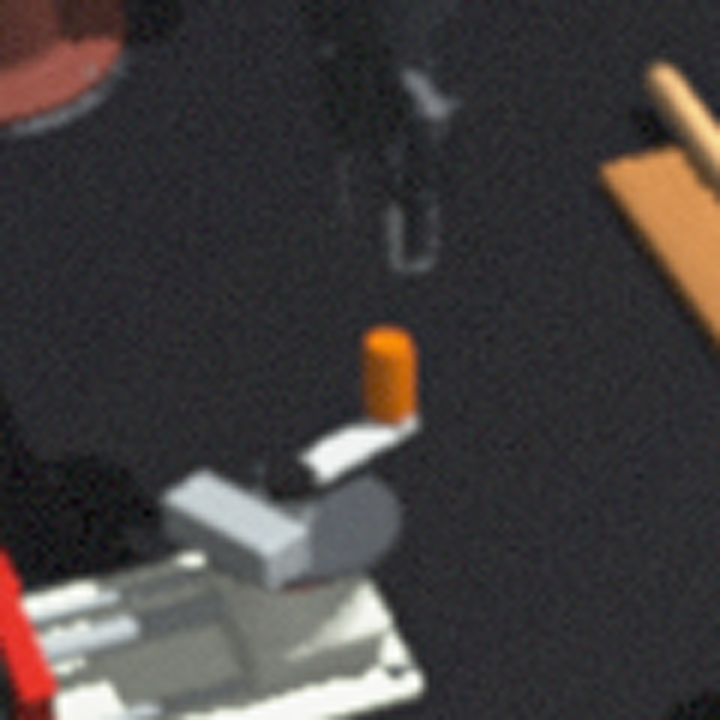

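View pics/t9.png

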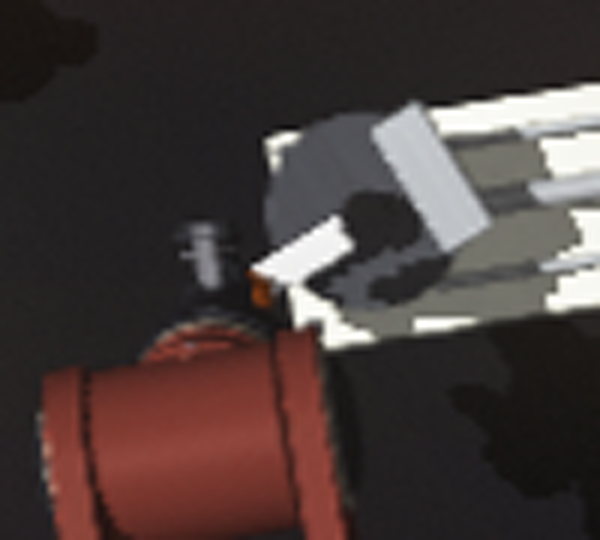

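```bash
python3 - <<'E'
from k import *
from k import n
a=ctrl.get_image("scene");o=ctrl.get_obs()
for s in(0,.026,.035,.04):
  for h in (0,.01,.02):
    q=np.array(proj(a,o["tool_pos"]+s*u+h*n));print(s,h,(q-[130,265])*6)
print((np.array(proj(a,P(110,0)))-[130,265])*6)
E
```

```text
0 0 [248.3451 384.454 ]
0 0.01 [231.1468 383.7918]
0 0.02 [213.7999 383.1238]
0.026 0 [269.5295 404.95  ]
0.026 0.01 [252.1299 404.3662]
0.026 0.02 [234.5772 403.7772]
0.035 0 [277.0317 412.2083]
0.035 0.01 [259.5615 411.653 ]
0.035 0.02 [241.9367 411.0927]
0.04 0 [281.2381 416.278 ]
0.04 0.01 [263.7285 415.7389]
0.04 0.02 [246.0634 415.1949]
[380.439  390.0041]
```

Request:
arm_command:
  steps:
    - [[0.0005,0.02,0],[0,0,0],0.6]
    - [[0.0005,0.04,0],[0,0,0],0.6]
    - [[0.0005,0.06,0],[0,0,0],0.6]
    - [[0.0005,0.08,0],[0,0,0],0.6]
    - [[0.0005,0.096,0],[0,0,0],0.6]

```text
t: 9.75
tool_pos: [0.5178, 0.1583, 0.1286]
tool_rot: [-1.037, 0.897, -1.215]
contact_force: [0.0, -0.7, 0.3]
opening: 0.0515
```

```bash
python3 k.py;  python3 - <<'E'
from h import *
a=ctrl.get_image("scene")
save(a,"s10",(130,250,265,385),6)
E
```

```text
9.75 [0.5178 0.1583 0.1286] [ 0.1614 -0.2568  2.0973 -0.005   1.0016  0.0178] [ 0.0012 -0.7004  0.3224] 0.05145677305175494
0.08 [-0.002  -0.0969 -0.0005] [ 0.0273 -0.1697  0.029 ]
0.02 [-0.002  -0.0369 -0.0005] [ 0.0273 -0.1697  0.029 ]
-0.019 [-0.0021  0.0021 -0.0005] [ 0.0273 -0.1697  0.029 ]
```

View pics/s10.png

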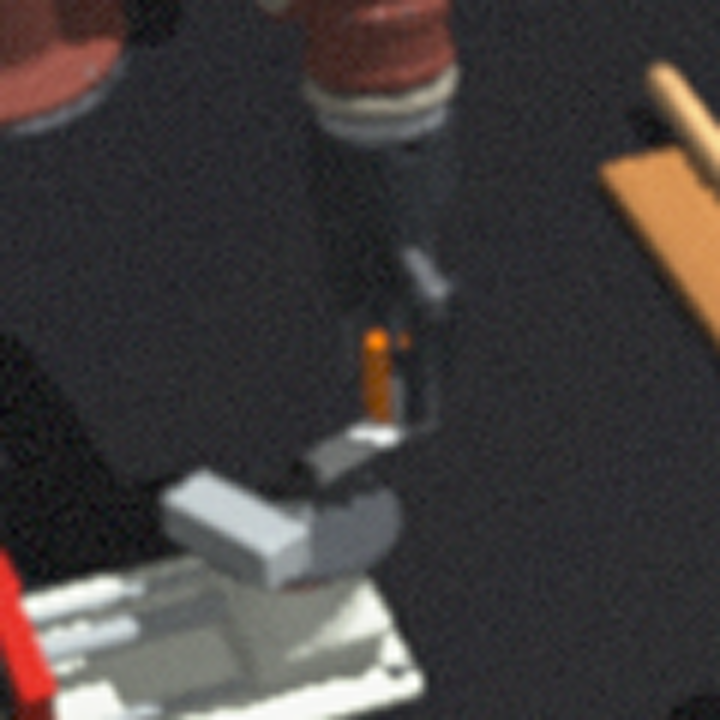

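Request:
arm_command:
  steps:
    - [[-0.002,0.001,-0.0005],[0,0,0],0.3]
    - [[-0.002,0.001,-0.0005],[0,0,0],0]
    - [[-0.002,0.001,-0.0005],[0,0,0],0]
    - [[-0.002,0.001,-0.0005],[0,0,0],0]
    - [[-0.002,0.001,-0.0005],[0,0,0],0]
  force: 40

```text
t: 10.3
tool_pos: [0.5157, 0.1597, 0.1245]
tool_rot: [-1.042, 0.9, -1.214]
contact_force: [-0.8, -2.1, -3.1]
opening: 0.0252
```

```bash
python3 k.py
```

```text
10.3 [0.5157 0.1597 0.1245] [ 0.1655 -0.2527  2.1007 -0.0071  0.9991  0.0229] [-0.7633 -2.0589 -3.054 ] 0.025156021007674032
0.08 [-0.0002 -0.1003  0.002 ] [ 0.3089 -0.1677  0.0618]
0.02 [-0.0003 -0.0403  0.0023] [ 0.3089 -0.1677  0.0618]
-0.019 [-0.0003 -0.0013  0.0025] [ 0.3089 -0.1677  0.0618]
```

```bash
cat > c.py <<'E'
import sys
from plan import *
from plan import n
d=float(sys.argv[1]) if len(sys.argv)>1 else .08
r0=float(sys.argv[2]) if len(sys.argv)>2 else .075
H=float(sys.argv[3]) if len(sys.argv)>3 else -.0175
Rk=rotyz(-n,u)
o=ctrl.get_obs();p=o["tool_pos"]-C;F=o["contact_force"]
x,y,h=p@u,p@w,p@n;th=np.arctan2(y,x);r=np.hypot(x,y)
er=np.cos(th)*u+np.sin(th)*w;et=-np.sin(th)*u+np.cos(th)*w
print("t%.2f th %.1f r %.4f h %.4f | load %.1f radial %.1f axial %.1f open %.4f j6 %.2f"%(o["t"],np.degrees(th),r,h,F@et,F@er,F@n,o["opening"],o["q"][5]), "dq",abs(o["dq"]).max().round(2))
Rt=R.from_rotvec(o["tool_rot"])
for i in range(1,6):
    a=th-d*i
    rr=r+(r0-r)*i/5;hh=h+(H-h)*i/5
    X=C+rr*(np.cos(a)*u+np.sin(a)*w)+hh*n
    print(np.round(Rt.inv().apply(X-o["tool_pos"]),4).tolist())
print("turn",np.round((Rt.inv()*Rk).as_rotvec(degrees=True),2))
E
python3 c.py .06
```

```text
t10.30 th 111.9 r 0.0756 h -0.0203 | load 2.5 radial -1.1 axial -2.6 open 0.0252 j6 0.02 dq 0.0
[-0.0015, -0.0006, 0.0043]
[-0.0027, -0.0012, 0.0086]
[-0.0036, -0.0017, 0.0131]
[-0.0043, -0.0023, 0.0175]
[-0.0047, -0.0029, 0.022]
turn [ 0.31 -0.17  0.06]
```

Request:
arm_command:
  steps:
    - [[-0.0015,-0.0005,0.0043],[0,0,0],0]
    - [[-0.0027,-0.001,0.0086],[0,0,0],0]
    - [[-0.0036,-0.001,0.013],[0,0,0],0]
    - [[-0.0043,-0.001,0.0175],[0.2,0,0],0]
    - [[-0.0047,-0.001,0.022],[0.3,-0.2,0],0]

```text
t: 10.8
tool_pos: [0.5354, 0.1673, 0.131]
tool_rot: [-1.041, 0.894, -1.213]
contact_force: [-0.6, -3.0, -10.1]
opening: 0.0251
```

```bash
python3 c.py .08 .075 -.020
```

```text
t10.80 th 95.1 r 0.0750 h -0.0201 | load 4.2 radial -2.5 axial -9.3 open 0.0251 j6 0.03 dq 0.1
[-0.0003, -0.0, 0.006]
[-0.0001, -0.0001, 0.012]
[0.0006, -0.0001, 0.018]
[0.0017, -0.0001, 0.0238]
[0.0034, -0.0002, 0.0296]
turn [0.11 0.05 0.08]
```

Request:
arm_command:
  steps:
    - [[-0.0003,0.0004,0.006],[0,0,0],0]
    - [[0,0.0008,0.012],[0,0,0],0]
    - [[0.0006,0.0012,0.018],[0,0,0],0]
    - [[0.0017,0.0015,0.024],[0,0,0],0]
    - [[0.0034,0.0015,0.0296],[0,0,0],0]

```text
t: 11.3
tool_pos: [0.5653, 0.1673, 0.1398]
tool_rot: [-1.043, 0.893, -1.214]
contact_force: [-5.5, -7.8, -0.4]
opening: 0.0249
```

```bash
python3 c.py .08 .075 -.021
```

```text
t11.30 th 71.0 r 0.0744 h -0.0204 | load 3.8 radial -8.6 axial 1.6 open 0.0249 j6 0.02 dq 0.12
[0.0021, 0.0001, 0.0056]
[0.0046, 0.0002, 0.011]
[0.0075, 0.0003, 0.0162]
[0.0108, 0.0004, 0.0212]
[0.0146, 0.0006, 0.0259]
turn [0.1  0.09 0.21]
```

```bash
python3 c.py .08 .0735 -.0205
```

```text
t11.30 th 71.0 r 0.0744 h -0.0204 | load 3.8 radial -8.6 axial 1.6 open 0.0249 j6 0.02 dq 0.12
[0.0023, 0.0, 0.0055]
[0.0051, 0.0, 0.0107]
[0.0082, 0.0, 0.0157]
[0.0118, 0.0, 0.0204]
[0.0157, 0.0001, 0.0249]
turn [0.1  0.09 0.21]
```

Request:
arm_command:
  steps:
    - [[0.0023,0,0.0055],[0,0,0],0]
    - [[0.0051,0,0.0107],[0,0,0],0]
    - [[0.0082,0,0.0157],[0,0,0.1],0]
    - [[0.0118,0,0.0204],[0,0,0.2],0]
    - [[0.0157,0,0.0249],[0.1,0,0.2],0]

```text
t: 11.8
tool_pos: [0.591, 0.1555, 0.1473]
tool_rot: [-1.04, 0.895, -1.211]
contact_force: [-5.9, -1.5, -3.0]
opening: 0.0251
```

```bash
python3 c.py .08 .0735 -.0205
```

```text
t11.80 th 48.2 r 0.0736 h -0.0203 | load 4.5 radial -4.9 axial -1.1 open 0.0251 j6 -0.02 dq 0.08
[0.0041, 0.0, 0.0042]
[0.0086, 0.0, 0.0081]
[0.0133, 0.0001, 0.0115]
[0.0183, 0.0001, 0.0146]
[0.0235, 0.0001, 0.0173]
turn [ 0.11  0.09 -0.03]
```

```bash
python3 c.py .1 .0733 -.0205
```

```text
t11.80 th 48.2 r 0.0736 h -0.0203 | load 4.5 radial -4.9 axial -1.1 open 0.0251 j6 -0.02 dq 0.08
[0.0052, 0.0, 0.0052]
[0.0109, 0.0, 0.0098]
[0.0171, 0.0001, 0.0138]
[0.0236, 0.0001, 0.0172]
[0.0304, 0.0001, 0.0199]
turn [ 0.11  0.09 -0.03]
```

Request:
arm_command:
  steps:
    - [[0.0052,0,0.0052],[0,0,0],0]
    - [[0.0109,0,0.0098],[0,0,0],0]
    - [[0.0171,0,0.0138],[0,0,0],0]
    - [[0.0236,0,0.0172],[0,0,0],0]
    - [[0.0304,0,0.0199],[0.1,0.1,0],0]

```text
t: 12.3
tool_pos: [0.6137, 0.1294, 0.153]
tool_rot: [-1.038, 0.898, -1.209]
contact_force: [-7.6, 1.2, -2.7]
opening: 0.0249
```

```bash
python3 c.py .1 .0735 -.0205
```

```text
t12.30 th 20.5 r 0.0732 h -0.0203 | load 4.9 radial -6.5 axial -0.4 open 0.0249 j6 -0.08 dq 0.12
[0.007, -0.0, 0.0023]
[0.0141, -0.0, 0.0039]
[0.0214, 0.0, 0.0047]
[0.0287, 0.0, 0.0048]
[0.036, 0.0, 0.0042]
turn [ 0.17 -0.02 -0.2 ]
```

Request:
arm_command:
  steps:
    - [[0.007,0,0.0021],[0,0,0],0]
    - [[0.014,0,0.0035],[0,0,0],0]
    - [[0.0212,0,0.0042],[0,0,0],0]
    - [[0.0285,0,0.0042],[0,0,-0.1],0]
    - [[0.0357,0,0.0034],[0.1,0,-0.2],0]

```text
t: 12.8
tool_pos: [0.6225, 0.0969, 0.1543]
tool_rot: [-1.035, 0.897, -1.209]
contact_force: [-2.9, 6.7, -4.1]
opening: 0.0248
```

```bash
python3 c.py .1 .073 -.0205
```

```text
t12.80 th -6.1 r 0.0731 h -0.0203 | load 6.7 radial -3.7 axial -3.4 open 0.0248 j6 -0.15 dq 0.13
[0.0072, 0.0, -0.0011]
[0.0143, 0.0, -0.003]
[0.0211, 0.0, -0.0056]
[0.0277, 0.0001, -0.0088]
[0.0339, 0.0001, -0.0126]
turn [ 0.02 -0.05 -0.29]
```

Request:
arm_command:
  steps:
    - [[0.0072,0,-0.0011],[0,0,0],0]
    - [[0.0143,0.0002,-0.003],[0,0,0],0]
    - [[0.0211,0.0003,-0.0056],[0,0,-0.1],0]
    - [[0.0277,0.0004,-0.0088],[0,0,-0.2],0]
    - [[0.0339,0.0004,-0.0126],[0,0,-0.3],0]

```text
t: 13.3
tool_pos: [0.6172, 0.0644, 0.1513]
tool_rot: [-1.031, 0.895, -1.211]
contact_force: [2.4, 9.1, -5.4]
opening: 0.0249
```

```bash
python3 c.py .1 .073 -.0205
```

```text
t13.30 th -32.2 r 0.0734 h -0.0202 | load 8.3 radial -2.9 axial -6.3 open 0.0249 j6 -0.22 dq 0.12
[0.006, 0.0, -0.0043]
[0.0115, 0.0, -0.0091]
[0.0164, 0.0, -0.0145]
[0.0209, 0.0, -0.0203]
[0.0247, 0.0001, -0.0265]
turn [-0.24 -0.1  -0.3 ]
```

Load is rising toward the heavy point.

Request:
arm_command:
  steps:
    - [[0.006,0.0003,-0.0043],[0,0,0],0]
    - [[0.0115,0.0006,-0.0091],[0,0,0],0]
    - [[0.0164,0.0008,-0.0145],[-0.1,0,-0.1],0]
    - [[0.0209,0.001,-0.0203],[-0.2,-0.1,-0.2],0]
    - [[0.0247,0.001,-0.0265],[-0.2,-0.1,-0.3],0]

```text
t: 13.8
tool_pos: [0.5996, 0.0383, 0.1448]
tool_rot: [-1.028, 0.888, -1.214]
contact_force: [9.7, 5.9, -7.5]
opening: 0.025
```

```bash
python3 c.py .1 .0735 -.0208
```

```text
t13.80 th -57.4 r 0.0740 h -0.0201 | load 8.9 radial 0.5 axial -10.3 open 0.0250 j6 -0.28 dq 0.14
[0.0036, 0.0001, -0.0065]
[0.0065, 0.0001, -0.0133]
[0.0087, 0.0002, -0.0203]
[0.0102, 0.0002, -0.0275]
[0.011, 0.0003, -0.0348]
turn [-0.61 -0.03 -0.15]
```

Request:
arm_command:
  steps:
    - [[0.0037,0.0006,-0.0065],[0,0,0],0]
    - [[0.0067,0.0012,-0.0133],[-0.2,0,0],0]
    - [[0.009,0.0016,-0.0203],[-0.4,0,0],0]
    - [[0.0107,0.002,-0.0275],[-0.5,0,-0.1],0]
    - [[0.0117,0.002,-0.0348],[-0.6,0,-0.1],0]

```text
t: 14.3
tool_pos: [0.574, 0.0227, 0.1362]
tool_rot: [-1.027, 0.886, -1.217]
contact_force: [12.2, 2.7, -6.9]
opening: 0.025
```

```bash
python3 c.py .1 .0745 -.0208
```

```text
t14.30 th -81.6 r 0.0748 h -0.0201 | load 9.9 radial 0.6 axial -10.3 open 0.0250 j6 -0.32 dq 0.16
[0.0007, 0.0, -0.0074]
[0.0006, 0.0001, -0.0149]
[-0.0002, 0.0001, -0.0223]
[-0.0018, 0.0001, -0.0296]
[-0.0041, 0.0002, -0.0367]
turn [-0.78 -0.04 -0.03]
```

Request:
arm_command:
  steps:
    - [[0.0007,0.001,-0.0074],[0,0,0],0]
    - [[0.0006,0.002,-0.0149],[-0.2,0,0],0]
    - [[-0.0002,0.003,-0.0223],[-0.4,0,0],0]
    - [[-0.0016,0.003,-0.0296],[-0.6,0,0],0]
    - [[-0.0038,0.003,-0.0367],[-0.8,0,0],0]

```text
t: 14.8
tool_pos: [0.5457, 0.0194, 0.1273]
tool_rot: [-1.03, 0.881, -1.223]
contact_force: [11.5, -7.8, -4.2]
opening: 0.0247
```

```bash
python3 c.py .1 .0752 -.0208
```

```text
t14.80 th -104.5 r 0.0754 h -0.0202 | load 10.6 radial 7.0 axial -7.0 open 0.0247 j6 -0.33 dq 0.15
[-0.0023, -0.0, -0.0072]
[-0.0053, -0.0, -0.0141]
[-0.009, -0.0, -0.0207]
[-0.0133, -0.0, -0.0268]
[-0.0182, -0.0, -0.0325]
turn [-0.84  0.02  0.38]
```

```bash
sed -i 's/^C=hub.*/C=hub+.063*n-.0022*u-.0006*w/' plan.py; python3 c.py .1 .075 -.0215
```

```text
t14.80 th -103.0 r 0.0743 h -0.0202 | load 10.4 radial 7.3 axial -7.0 open 0.0247 j6 -0.33 dq 0.15
[-0.0019, 0.0001, -0.0072]
[-0.0045, 0.0003, -0.0142]
[-0.0078, 0.0004, -0.0209]
[-0.0118, 0.0006, -0.0272]
[-0.0164, 0.0007, -0.0331]
turn [-0.84  0.02  0.38]
```

Request:
arm_command:
  steps:
    - [[-0.0017,0.001,-0.0072],[0,0,0],0]
    - [[-0.0043,0.002,-0.0142],[-0.2,0,0.1],0]
    - [[-0.0076,0.002,-0.0209],[-0.4,0,0.2],0]
    - [[-0.0116,0.002,-0.0272],[-0.6,0,0.3],0]
    - [[-0.0162,0.002,-0.0331],[-0.8,0,0.4],0]

```text
t: 15.3
tool_pos: [0.517, 0.0285, 0.1189]
tool_rot: [-1.034, 0.883, -1.221]
contact_force: [7.2, -11.5, -5.3]
opening: 0.0247
```

```bash
python3 c.py .1 .075 -.0215
```

```text
t15.30 th -127.2 r 0.0743 h -0.0202 | load 10.4 radial 7.8 axial -6.6 open 0.0247 j6 -0.32 dq 0.13
[-0.0047, 0.0002, -0.0058]
[-0.01, 0.0003, -0.0111]
[-0.0157, 0.0005, -0.0158]
[-0.022, 0.0006, -0.0199]
[-0.0286, 0.0008, -0.0235]
turn [-0.63  0.09  0.4 ]
```

Request:
arm_command:
  steps:
    - [[-0.0047,0.0005,-0.006],[0,0,0],0]
    - [[-0.01,0.001,-0.0114],[-0.2,0,0.1],0]
    - [[-0.0159,0.001,-0.0162],[-0.4,0,0.2],0]
    - [[-0.0223,0.001,-0.0203],[-0.5,0,0.3],0]
    - [[-0.029,0.001,-0.0238],[-0.6,0,0.4],0]

```text
t: 15.8
tool_pos: [0.4925, 0.0515, 0.1123]
tool_rot: [-1.04, 0.886, -1.218]
contact_force: [-0.6, -11.3, -4.0]
opening: 0.0253
```

```bash
python3 c.py .1 .075 -.0215
```

```text
t15.80 th -153.9 r 0.0744 h -0.0203 | load 8.5 radial 7.9 axial -3.1 open 0.0253 j6 -0.26 dq 0.14
[-0.0068, 0.0002, -0.003]
[-0.0139, 0.0004, -0.0054]
[-0.0212, 0.0005, -0.007]
[-0.0286, 0.0007, -0.0078]
[-0.0361, 0.0009, -0.008]
turn [-0.23  0.18  0.37]
```

Request:
arm_command:
  steps:
    - [[-0.0068,0.0002,-0.0033],[0,0,0],0]
    - [[-0.0139,0.0004,-0.0059],[0,0,0],0]
    - [[-0.0212,0.0005,-0.0076],[-0.1,0.1,0.1],0]
    - [[-0.0286,0.0006,-0.0085],[-0.2,0.1,0.2],0]
    - [[-0.0361,0.0006,-0.0086],[-0.2,0.2,0.3],0]

```text
t: 16.3
tool_pos: [0.4799, 0.085, 0.11]
tool_rot: [-1.04, 0.891, -1.217]
contact_force: [-2.5, -8.1, -2.1]
opening: 0.0252
```

```bash
python3 c.py .1 .075 -.0205
```

```text
t16.30 th 178.3 r 0.0747 h -0.0204 | load 7.7 radial 3.9 axial -1.0 open 0.0252 j6 -0.17 dq 0.2
[-0.0075, -0.0, 0.0005]
[-0.0148, -0.0, 0.0018]
[-0.022, -0.0, 0.0038]
[-0.029, -0.0, 0.0065]
[-0.0357, -0.0, 0.0099]
turn [-0.07  0.03  0.25]
```

Request:
arm_command:
  steps:
    - [[-0.0073,0,0.0004],[0,0,0],0]
    - [[-0.0146,0,0.0015],[0,0,0.1],0]
    - [[-0.0217,0,0.0035],[0,0,0.1],0]
    - [[-0.0287,0,0.0062],[0,0,0.2],0]
    - [[-0.0354,0,0.0096],[0,0,0.2],0]

```text
t: 16.8
tool_pos: [0.4838, 0.1213, 0.113]
tool_rot: [-1.039, 0.892, -1.214]
contact_force: [-3.0, -4.1, -4.7]
opening: 0.025
```

```bash
python3 c.py .1 .075 -.0205
```

```text
t16.80 th 150.0 r 0.0750 h -0.0203 | load 5.5 radial 2.4 axial -3.5 open 0.0250 j6 -0.07 dq 0.19
[-0.0063, 0.0, 0.0041]
[-0.0121, 0.0001, 0.0088]
[-0.0175, 0.0001, 0.014]
[-0.0223, 0.0002, 0.0198]
[-0.0265, 0.0002, 0.026]
turn [-0.03  0.06  0.1 ]
```

Request:
arm_command:
  steps:
    - [[-0.0063,0.0002,0.0041],[0,0,0],0]
    - [[-0.0121,0.0004,0.0088],[0,0,0],0]
    - [[-0.0175,0.0005,0.014],[0,0,0],0]
    - [[-0.0223,0.0005,0.0198],[0,0,0],0]
    - [[-0.0265,0.0005,0.026],[0,0,0.1],0]

```text
t: 17.3
tool_pos: [0.505, 0.152, 0.1208]
tool_rot: [-1.038, 0.894, -1.212]
contact_force: [-4.2, -1.2, -3.7]
opening: 0.0252
```

```bash
python3 c.py .09 .075 -.0205
```

```text
t17.30 th 120.6 r 0.0752 h -0.0203 | load 4.8 radial 2.2 axial -2.3 open 0.0252 j6 0.00 dq 0.17
[-0.0031, 0.0, 0.006]
[-0.0057, 0.0001, 0.0122]
[-0.0077, 0.0001, 0.0187]
[-0.0091, 0.0002, 0.0253]
[-0.0099, 0.0002, 0.032]
turn [-0.03  0.05 -0.06]
```

```bash
python3 c.py .055 .075 -.0205; python3 - <<'E'
from h import *
a=ctrl.get_image("scene");save(a,"s11",(160,280,205,345),5)
E
```

```text
t17.30 th 120.6 r 0.0752 h -0.0203 | load 4.8 radial 2.2 axial -2.3 open 0.0252 j6 0.00 dq 0.17
[-0.002, 0.0, 0.0036]
[-0.0037, 0.0001, 0.0074]
[-0.0053, 0.0001, 0.0112]
[-0.0066, 0.0002, 0.0151]
[-0.0077, 0.0002, 0.0191]
turn [-0.03  0.05 -0.06]
```

View pics/s11.png

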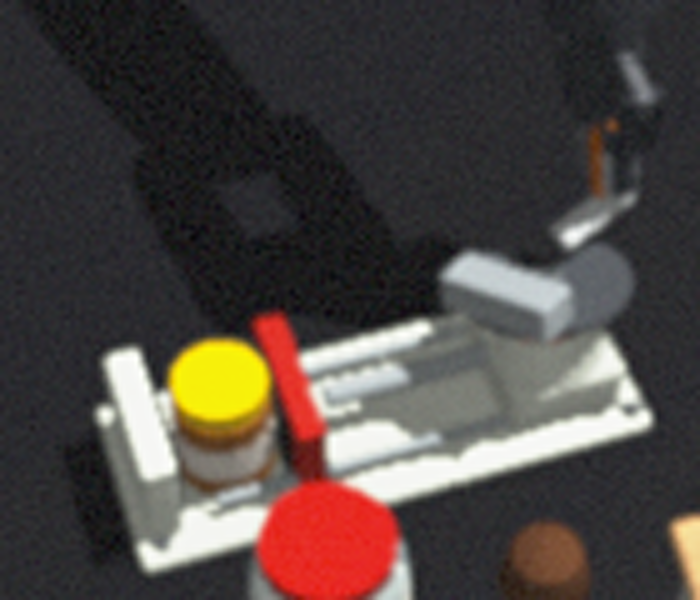

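Request:
arm_command:
  steps:
    - [[-0.002,0,0.0036],[0,0,0],0]
    - [[-0.0037,0.0002,0.0074],[0,0,0],0]
    - [[-0.0053,0.0002,0.0112],[0,0,0],0]
    - [[-0.0066,0.0003,0.0151],[0,0,0],0]
    - [[-0.0077,0.0003,0.0191],[0,0,0],0]

```text
t: 17.85
tool_pos: [0.5232, 0.1633, 0.1269]
tool_rot: [-1.035, 0.893, -1.211]
contact_force: [-4.1, 0.7, -2.8]
opening: 0.0248
```

```bash
python3 c.py .055 .075 -.0205
```

```text
t17.85 th 103.6 r 0.0753 h -0.0203 | load 4.2 radial 2.3 axial -1.5 open 0.0248 j6 0.02 dq 0.1
[-0.0008, 0.0001, 0.0041]
[-0.0014, 0.0001, 0.0082]
[-0.0017, 0.0002, 0.0123]
[-0.0018, 0.0002, 0.0164]
[-0.0017, 0.0003, 0.0205]
turn [-0.15  0.03 -0.14]
```

Request:
arm_command:
  steps:
    - [[-0.0008,0,0.0041],[0,0,0],0]
    - [[-0.0014,0.0002,0.0082],[0,0,0],0]
    - [[-0.0017,0.0002,0.0123],[0,0,0],0]
    - [[-0.0018,0.0003,0.0164],[-0.1,0,-0.1],0]
    - [[-0.0017,0.0003,0.0205],[-0.1,0,-0.1],0]

```text
t: 18.35
tool_pos: [0.5429, 0.1684, 0.1332]
tool_rot: [-1.037, 0.893, -1.212]
contact_force: [-2.5, 2.3, -2.3]
opening: 0.025
```

```bash
python3 c.py .055 .075 -.0205
```

```text
t18.35 th 87.3 r 0.0754 h -0.0203 | load 2.9 radial 2.5 axial -1.5 open 0.0250 j6 0.03 dq 0.1
[0.0004, 0.0001, 0.0041]
[0.001, 0.0001, 0.0082]
[0.0018, 0.0002, 0.0123]
[0.0029, 0.0002, 0.0163]
[0.0042, 0.0003, 0.0202]
turn [-0.09  0.03 -0.08]
```

Request:
arm_command:
  steps:
    - [[0.0004,0,0.0041],[0,0,0],0]
    - [[0.001,0.0001,0.0082],[0,0,0],0]
    - [[0.0018,0.0002,0.0123],[0,0,0],0]
    - [[0.0029,0.0002,0.0163],[0,0,0],0]
    - [[0.0042,0.0003,0.0202],[-0.1,0,0],0]

```text
t: 18.85
tool_pos: [0.5633, 0.1674, 0.1394]
tool_rot: [-1.037, 0.894, -1.211]
contact_force: [-2.1, 4.2, -2.6]
opening: 0.0248
```

```bash
python3 c.py .055 .075 -.0205
```

```text
t18.85 th 71.0 r 0.0754 h -0.0203 | load 3.5 radial 3.5 axial -2.1 open 0.0248 j6 0.02 dq 0.1
[0.0015, 0.0, 0.0039]
[0.0033, 0.0001, 0.0076]
[0.0052, 0.0001, 0.0113]
[0.0073, 0.0002, 0.0148]
[0.0097, 0.0002, 0.0182]
turn [-0.05  0.02 -0.12]
```

Request:
arm_command:
  steps:
    - [[0.0014,0,0.0039],[0,0,0],0]
    - [[0.0031,0.0001,0.0077],[0,0,0],0]
    - [[0.005,0.0002,0.0114],[0,0,0],0]
    - [[0.0071,0.0002,0.0149],[0,0,0],0]
    - [[0.0094,0.0003,0.0183],[0,0,-0.1],0]

```text
t: 19.35
tool_pos: [0.5827, 0.1605, 0.145]
tool_rot: [-1.037, 0.893, -1.213]
contact_force: [-3.4, 3.3, -0.8]
opening: 0.0249
```

```bash
python3 c.py .055 .075 -.0205
```

```text
t19.35 th 54.8 r 0.0754 h -0.0203 | load 4.7 radial 1.4 axial 0.1 open 0.0249 j6 -0.00 dq 0.08
[0.0026, 0.0, 0.0033]
[0.0053, 0.0001, 0.0064]
[0.0082, 0.0001, 0.0094]
[0.0112, 0.0002, 0.0121]
[0.0144, 0.0002, 0.0148]
turn [-0.08  0.01 -0.01]
```

Request:
arm_command:
  steps:
    - [[0.0026,0,0.0033],[0,0,0],0]
    - [[0.0053,0,0.0064],[0,0,0],0]
    - [[0.0081,0,0.0095],[0,0,0],0]
    - [[0.011,0,0.0123],[0,0,0],0]
    - [[0.0142,0,0.015],[0,0,0],0]

```text
t: 19.85
tool_pos: [0.5992, 0.1485, 0.1495]
tool_rot: [-1.037, 0.893, -1.213]
contact_force: [-2.6, 3.2, -1.7]
opening: 0.0248
```

```bash
python3 c.py .055 .075 -.0205
```

```text
t19.85 th 38.9 r 0.0754 h -0.0203 | load 4.3 radial 0.3 axial -1.0 open 0.0248 j6 -0.04 dq 0.07
[0.0033, 0.0, 0.0025]
[0.0068, 0.0001, 0.0047]
[0.0104, 0.0001, 0.0068]
[0.0141, 0.0002, 0.0086]
[0.0179, 0.0002, 0.0103]
turn [-0.08  0.01 -0.03]
```

Request:
arm_command:
  steps:
    - [[0.0033,0,0.0025],[0,0,0],0]
    - [[0.0068,0,0.0047],[0,0,0],0]
    - [[0.0104,0,0.0068],[0,0,0],0]
    - [[0.0141,0.0001,0.0087],[0,0,0],0]
    - [[0.0179,0.0001,0.0104],[0,0,0],0]

```text
t: 20.35
tool_pos: [0.612, 0.1322, 0.1527]
tool_rot: [-1.036, 0.893, -1.213]
contact_force: [-1.9, 4.2, -1.5]
opening: 0.0251
```

```bash
python3 c.py .05 .075 -.0205; python3 - <<'E'
from h import *
a=ctrl.get_image("scene");save(a,"s12",(160,280,205,345),5)
E
```

```text
t20.35 th 22.8 r 0.0753 h -0.0203 | load 4.7 radial 0.2 axial -1.1 open 0.0251 j6 -0.07 dq 0.08
[0.0035, 0.0, 0.0013]
[0.0071, 0.0001, 0.0024]
[0.0108, 0.0001, 0.0034]
[0.0144, 0.0002, 0.0042]
[0.0181, 0.0002, 0.0047]
turn [-0.11  0.01 -0.04]
```

View pics/s12.png

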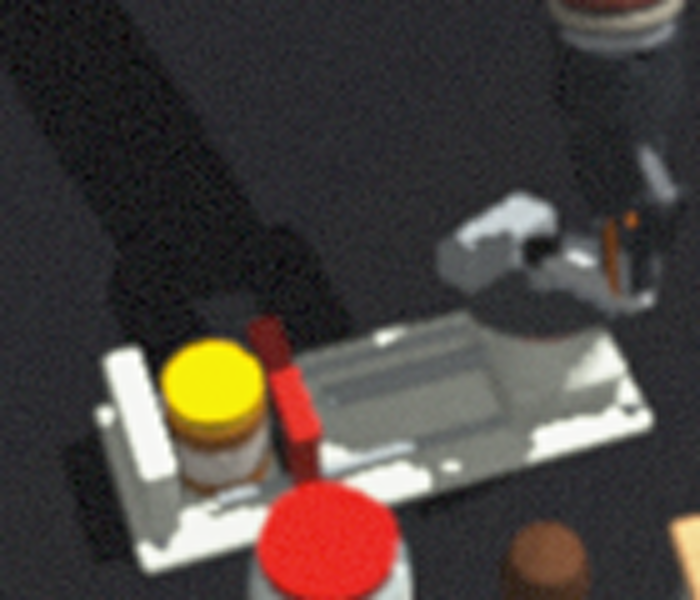

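Request:
arm_command:
  steps:
    - [[0.0035,0,0.0013],[0,0,0],0]
    - [[0.0071,0,0.0024],[0,0,0],0]
    - [[0.0108,0,0.0034],[0,0,0],0]
    - [[0.0144,0.0001,0.0042],[0,0,0],0]
    - [[0.0181,0.0001,0.0047],[0,0,0],0]

```text
t: 20.9
tool_pos: [0.6196, 0.1144, 0.1542]
tool_rot: [-1.036, 0.893, -1.213]
contact_force: [-1.0, 4.9, -1.0]
opening: 0.0247
```

```bash
python3 c.py .04 .075 -.0205
```

```text
t20.90 th 8.1 r 0.0752 h -0.0203 | load 5.1 radial 0.1 axial -0.9 open 0.0247 j6 -0.11 dq 0.07
[0.003, 0.0, 0.0003]
[0.006, 0.0001, 0.0005]
[0.009, 0.0001, 0.0006]
[0.012, 0.0002, 0.0005]
[0.015, 0.0002, 0.0004]
turn [-0.14 -0.01 -0.03]
```

Request:
arm_command:
  steps:
    - [[0.003,0,0.0003],[0,0,0],0]
    - [[0.006,0,0.0005],[0,0,0],0]
    - [[0.009,0,0.0006],[0,0,0],0]
    - [[0.012,0.0001,0.0006],[0,0,0],0]
    - [[0.015,0.0001,0.0004],[-0.1,0,0],0]

```text
t: 21.4
tool_pos: [0.6223, 0.1001, 0.1543]
tool_rot: [-1.036, 0.894, -1.212]
contact_force: [-1.6, 7.0, -2.1]
opening: 0.0252
```

```bash
python3 c.py .04 .075 -.0205
```

```text
t21.40 th -3.0 r 0.0752 h -0.0203 | load 7.1 radial -1.5 axial -1.8 open 0.0252 j6 -0.14 dq 0.06
[0.003, 0.0, -0.0003]
[0.006, 0.0001, -0.0006]
[0.0089, 0.0001, -0.0011]
[0.0119, 0.0001, -0.0017]
[0.0148, 0.0002, -0.0024]
turn [-0.07 -0.02 -0.1 ]
```

Request:
arm_command:
  steps:
    - [[0.003,0,-0.0003],[0,0,0],0]
    - [[0.006,0,-0.0006],[0,0,0],0]
    - [[0.0089,0.0001,-0.0011],[0,0,0],0]
    - [[0.0119,0.0001,-0.0017],[0,0,0],0]
    - [[0.0148,0.0002,-0.0024],[0,0,-0.1],0]

```text
t: 21.9
tool_pos: [0.6225, 0.0882, 0.1539]
tool_rot: [-1.031, 0.896, -1.209]
contact_force: [-0.0, 17.6, -2.3]
opening: 0.0251
```

```bash
python3 c.py .04 .075 -.0205
```

```text
t21.90 th -12.1 r 0.0751 h -0.0203 | load 17.4 radial -1.9 axial -2.9 open 0.0251 j6 -0.17 dq 0.04
[0.0029, 0.0, -0.0007]
[0.0058, 0.0, -0.0015]
[0.0087, 0.0001, -0.0025]
[0.0115, 0.0001, -0.0035]
[0.0142, 0.0001, -0.0047]
turn [-0.19 -0.09 -0.37]
```

Request:
arm_command:
  steps:
    - [[0.001,0,-0.0002],[0,0,0],0]
    - [[0.002,0,-0.0005],[0,0,0],0]
    - [[0.002,0,-0.0005],[0,0,0],0]

```text
t: 22.2
tool_pos: [0.6225, 0.0893, 0.1539]
tool_rot: [-1.026, 0.898, -1.206]
contact_force: [1.8, 16.2, -2.7]
opening: 0.0251
```

```bash
python3 c.py .01 .075 -.0203
```

```text
t22.20 th -11.3 r 0.0751 h -0.0203 | load 16.0 radial 0.1 axial -3.8 open 0.0251 j6 -0.18 dq 0.0
[0.0007, -0.0, -0.0002]
[0.0015, -0.0, -0.0003]
[0.0022, -0.0, -0.0005]
[0.0029, -0.0, -0.0007]
[0.0036, -0.0, -0.0009]
turn [-0.31 -0.14 -0.72]
```

Request:
arm_command:
  steps:
    - [[0.0035,0,-0.0007],[0,0,0],0]
    - [[0.0045,0,-0.001],[0,0,0],0]
    - [[0.0055,0,-0.0012],[0,0,0],0]
    - [[0.0065,0,-0.0014],[0,0,0],0]
    - [[0.0065,0,-0.0014],[0,0,0],0]

```text
t: 22.7
tool_pos: [0.6223, 0.0865, 0.1538]
tool_rot: [-1.019, 0.9, -1.201]
contact_force: [0.6, 18.8, -3.2]
opening: 0.0249
```

```bash
python3 c.py .01 .075 -.0203
```

```text
t22.70 th -13.4 r 0.0751 h -0.0203 | load 18.6 radial -2.1 axial -4.1 open 0.0249 j6 -0.19 dq 0.0
[0.0007, -0.0, -0.0002]
[0.0014, -0.0, -0.0004]
[0.0022, -0.0, -0.0006]
[0.0029, -0.0, -0.0008]
[0.0036, -0.0, -0.001]
turn [-0.44 -0.18 -1.15]
```

Request:
arm_command:
  steps:
    - [[0.0035,0,-0.0008],[0,0,0],0.6]
    - [[0.002,0,0],[0,0,0],0.6]
    - [[0.001,0,0],[0,0,0],0.6]
    - [[0,-0.002,0],[0,0,0],0.6]

```text
t: 23.1
tool_pos: [0.622, 0.0857, 0.1559]
tool_rot: [-1.019, 0.9, -1.202]
contact_force: [-0.0, -0.5, -0.1]
opening: 0.0511
```

```bash
python3 c.py .01 .075 -.0203;python3 - <<'E'
from h import *
a=ctrl.get_image("scene");save(a,"s13",(130,280,205,365),4.5)
E
```

```text
t23.10 th -13.9 r 0.0755 h -0.0181 | load -0.5 radial -0.0 axial -0.0 open 0.0511 j6 -0.19 dq 0.04
[0.0007, 0.0004, -0.0003]
[0.0014, 0.0009, -0.0006]
[0.0021, 0.0013, -0.0009]
[0.0028, 0.0017, -0.0012]
[0.0035, 0.0021, -0.0015]
turn [-0.46 -0.21 -1.08]
```

View pics/s13.png

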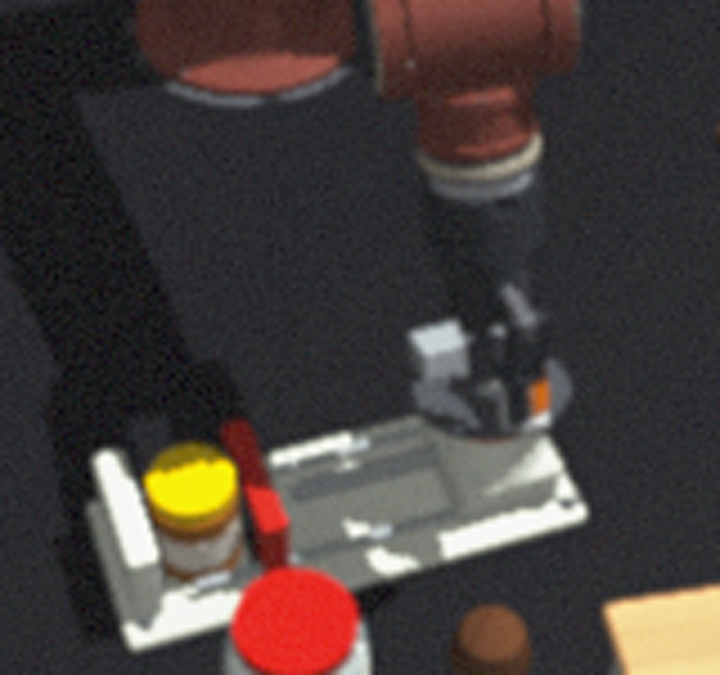

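Request:
arm_command:
  steps:
    - [[0,-0.02,0],[0,0,0],0.6]
    - [[0,-0.045,0],[0,0,0],0.6]
    - [[0,-0.075,0],[0,0,0],0.6]
    - [[0,-0.11,0],[0,0,0],0.6]
    - [[0,-0.15,0],[0,0,0],0.6]

```text
t: 23.65
tool_pos: [0.5766, 0.0759, 0.2996]
tool_rot: [-1.02, 0.9, -1.202]
contact_force: [2.0, -0.6, -0.3]
opening: 0.0515
```

Request:
arm_command:
  steps:
    - [[0,-0.03,0],[0,0,0],0.6]
    - [[0,-0.03,0],[0,0,0],0.6]
    - [[0,-0.03,0],[0,0,0],0.6]
    - [[0,-0.03,0],[0,0,0],0.6]

```text
t: 24.05
tool_pos: [0.5672, 0.0739, 0.3261]
tool_rot: [-1.022, 0.903, -1.201]
contact_force: [-0.7, -0.4, -0.3]
opening: 0.0513
```

```bash
python3 - <<'E'
from h import *
a=ctrl.get_image("scene");b=ctrl.get_image("top");save(a,"s14",(130,280,205,365),4.5);save(a,"s15",s=1.42);save(b,"t15",s=1.42)
o=ctrl.get_obs();print(o["t"],o["tool_pos"],o["contact_force"],abs(o["dq"]).max())
E
```

```text
24.15 [0.56717377 0.07396687 0.32563951] [ 0.23349792  0.060275   -0.14148655] 0.005212060826980561
```

View pics/s14.png

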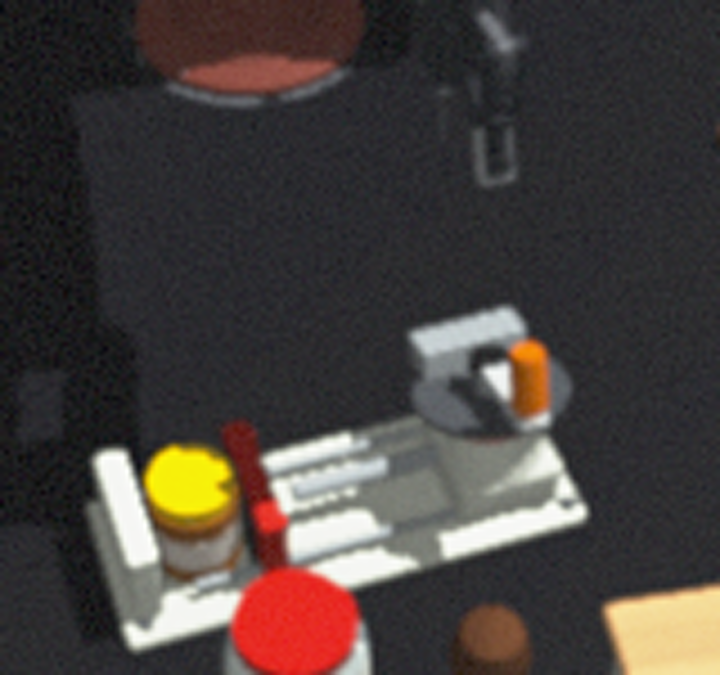

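View pics/s15.png

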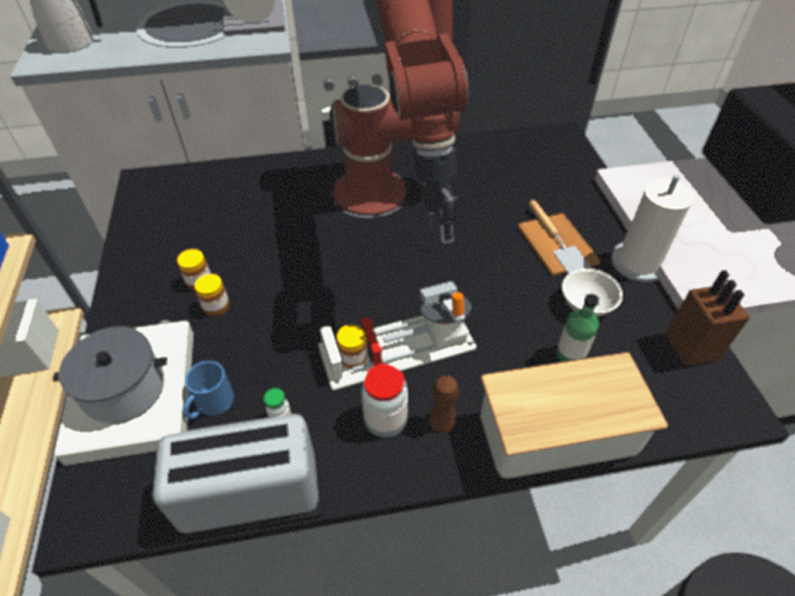

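View pics/t15.png

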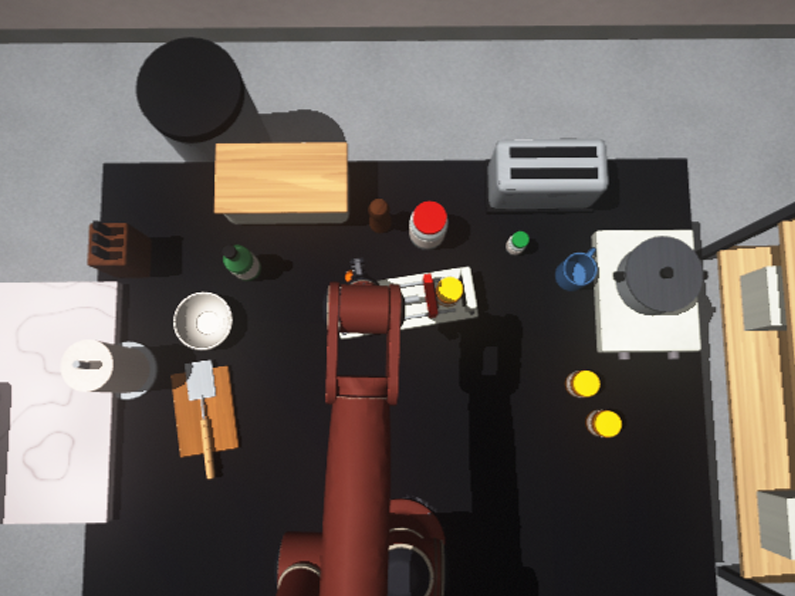

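```bash
python3 -c "
from station import ctrl
print(ctrl.finish_job())"
```

```text
the job is handed in; nothing more can be done
None
```

The job is done and handed in at about 24 s of the 72 s allowed; no verdict was reported.

- **Jar:** I took the leftmost of the three yellow-lidded jars (scene pixel about row 218, column 171). I stood it upright between the jaws and let go of it.
- **Crank:** I turned it clockwise by the knob, about 1.35 turns at 0.5–1 rad/s. The heavy point read up to 10.6 N. The pads came up hard on the jar and the load rose from 7 N to 17 N. I then pressed on to a held 18.6 N, within the 16–22 N firm range and well under the 27 N cracking limit. Then I let go and backed the hand away.
- **Last checks:**
    - The final pictures show the jar upright between the red and white jaws, with no crack to see.
    - The other kitchen things and both look-alike jars are where they were.
    - The robot is clear of everything, with contact force near 0.
- **Disagreements:**
    - My first estimate of the crank centre was about 2 mm off. It showed as side forces of up to about 9 N and was corrected during the turn.
    - A downward pull of up to 10 N along the knob during the first turn did not yield to small height corrections, but faded later.
    - After release the knob sat slightly back from where I let go, which I took to be the sprung arm relaxing. I had no force reading of the clamp after letting go.

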